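# Empty the roll-top medicine cabinet for refilling

### The arm

A 6-joint arm with a two-finger parallel gripper is mounted at the origin on the work surface. World frame = base frame: x ahead of the robot, y to its left, z up, the work surface at z = 0. Lengths are in m, angles in degrees, forces in N, time in s.
With the tool pointing down it reaches from about 0.25 to 0.725 m from the base axis. Payload 9.7 kg.
Tool frame: the origin (TCP) lies on the centre line of the jaws, within the pads' length; the fingertips stand 19 mm ahead of it and the grasp point (between the pads) is the TCP; z points along the fingers, y is the direction in which the jaws open and shut (so a half turn about z gives the same grasp; the last joint's range is limited). The gripper opens to 85 mm and grips with 20 to 120 N. Pads are 22 mm wide; open, the fingers measure 114 mm over their backs; the gripper's body (76 mm by 85 mm) begins 54 mm behind the grasp point. The pads swing forward as they close: fully open they stand 13 mm farther back than shut.
Start: joints at [-68.64, 4.979, 10.078, 95.1, 0, 90], TCP at [0.2, -0.512, 0.25] pointing down, gripper open.
Joint ranges: [-179.16, 179.16], [-48.56, 103.87], [-65.8, 70.77], [-126.05, 130.52], [-82.76, 87.17], [-180, 180]. Speed limits (degrees/s): [127.2, 127.2, 147.25, 180, 180, 180].

### API

Orientations are given as [roll, pitch, yaw] about the fixed x, y, z axes, in that order (R = Rz(yaw) Ry(pitch) Rx(roll)).
In Python, from workcell import bot gives the robot as it stands.
- The arm moves only by the tool servo_tool, never from a script. Its argument "motion" is a list that holds one entry, the list of rows, each a list of 6 numbers: the shift along the tool's x, y, z in mm, then the turn, a rotation vector about the tool's x, y, z in rad. A call has 1 to 5 rows; each row shifts and turns the commanded pose from where the row before left it, along the tool's axes as they then stand; what a row does not reach is not made up. A row lasts 1/10 s, in which the tool goes at most 50 mm and 8.59 degrees, less where a joint would pass 70% of its speed; a pose out of reach is approached as far as the arm can. A call is refused whole if a number of a shift passes 50 or a number of a turn 0.15, either way. A call with a gripper value outside its range is refused whole. "gripper" is the finger opening in mm, from 0 to 85.4, set as the call begins (left out, the last holds). The fingers move at their own pace and stop on an object; "newtons" is the grip in N (left out, the last holds). Time passes only in rows, so rows that do not move let the fingers close. It gives the time, the measured TCP pose, the force and the opening at its end, in the units of the state.
- bot.get_obs(): the state, without advancing time (a new reading comes with each control period).
- bot.camera(name): name is "scene" or "top" or "wrist"; returns a dict with "color" (420x560x3 uint8, red, green, blue), "fx", "fy", "cx", "cy" (pixels), "R" (3x3) and "t" (3): a world point X has camera coordinates R X + t. Camera axes: x right, y down, z forward; pixel columns grow to the right and rows downward; lengths in m; the calibration is good to about 2 mm. A picture is of the moment at which its call begins. There is no depth.
- bot.job_done(): hands the job in, once; it reports no verdict.
Trained networks look in a picture, given as the dict that the camera call returned (one of the last four; its "shot" number tells which), for a name from the list of things; names that differ only in an ending like _2 or _b are one class to them, and where a whole thing is asked for, a point or a joint stands for the part that bears it (a point fixed in the world has none). Each returns a list of dicts, best first, with "confidence" (0 to 1); they miss things now and then, are a little off and sometimes report something else, mostly with a low value. They report only what shows in the picture. A call takes as long as a camera call.
- bot.look_for(picture, label): "rect" ([left, top, width, height] in pixels, round what is visible of it).
The state is a dict: "time": time; "q": joint angles; "qd": joint speeds; "joint_efforts": joint torques, N m; "ee_pos": TCP position; "tcp_rot": TCP orientation; "wrist_force": force on the tool from outside, world axes, zero at the start; "torque": the same for the moment, N m; "opening": finger opening in m.
Only numpy, scipy, OpenCV 4.12 (cv2) and the standard library are available. Lean on these libraries where they do the work, as an engineer would, in place of code of your own. Each camera call takes 0.05 s, during which the arm holds its last target.

### The job

The dose cassettes are due for refilling: first clear the tumbler and the pill bottle off the white filling board and stand both upright on the cork mat. Then roll the cabinet's slatted cover fully open, lift every dose cassette straight up out of its keyed slot, never sideways, keep it upright and stand it on the filling board. When all are out, roll the cover fully shut again, with the tumbler and bottle still on the mat and everything else on the counter left alone.

Things in the scene. Friction and masses are not known exactly. Their poses are not given: they have to be found in the camera images.
- rolltop: white roll-top medicine cabinet, fixed, 310 deep (x) x 308 wide (y) x 210 high; origin under its centre, x axis points away from its front (front and opening at -x). D-shaped end cheeks 12 thick at y = -148 and +148, tops 210 above the counter. Front fascia at x = -122, top 125 above the counter. With the cover fully open the opening runs from the fascia back to x = +36
- rack (a point): centre of the keyed rack's floor, 30 above the counter, at x = -45 in the cabinet. Axes as the cabinet's. Four slots at y = -90, -30, 30, 90 lie between five fixed keepers (60 x 12, 50 high, at y = -120, -60, 0, 60, 120). A vertical tongue, 10 wide (x), 5 out on each keeper side, fits a groove in the cassette, play 2 to 2.5 each way: it comes out only straight up, 50
- cover (a joint): the curved cover of pale wooden slats (outer radius 144, 280 wide); it rolls about a level axis along the cabinet's y at x = 0, 55 above the counter. 0 = fully shut (stop), 1.31 rad = fully open (stop), rolling up and back over the top; may start slightly ajar. It stays where it is left; 1 to 6 N at the bar moves it
- grip_bar (a point): middle of the cover's round steel pull bar, 12 in diameter, 120 long along the cabinet's y, between two posts at its ends; clear of the slats by 40. It lies 190 from the cover's axis: at joint value q it is at x = -190 cos(0.908 + q), z = 55 + 190 sin(0.908 + q) in the cabinet's frame (mm)
- board: flat white laminate filling board, fixed, 260 (x) x 140 (y) x 8 thick; origin under its centre
- mat: flat cork mat, fixed, 200 (x) x 140 (y) x 3 thick; origin under its centre
- tumbler: sage ceramic tumbler, low and straight-sided, open at the top, 66 across, 72 high; origin at the centre of its underside, z up. Stands on the filling board at the start
- pillbottle: wide blue plastic pill bottle with white cap, squat, 62 in diameter, 70 high; origin at the centre of its underside, z up. Stands on the filling board at the start
- cassette0: grey dose cassette, block 60 (x) x 44 (y) x 50 high with a vertical groove down each y side, and on top a grip fin 14 thick (x) x 38 long (y) x 38 high (total height 88); origin at the centre of its underside, z up. Starts in a slot of the rack, axes along the cabinet's; only 2 or 3 of the four are present
- cassette1: grey dose cassette, block 60 (x) x 44 (y) x 50 high with a vertical groove down each y side, and on top a grip fin 14 thick (x) x 38 long (y) x 38 high (total height 88); origin at the centre of its underside, z up. Starts in a slot of the rack, axes along the cabinet's; only 2 or 3 of the four are present
- cassette2: grey dose cassette, block 60 (x) x 44 (y) x 50 high with a vertical groove down each y side, and on top a grip fin 14 thick (x) x 38 long (y) x 38 high (total height 88); origin at the centre of its underside, z up. Starts in a slot of the rack, axes along the cabinet's; only 2 or 3 of the four are present
- cassette3: grey dose cassette, block 60 (x) x 44 (y) x 50 high with a vertical groove down each y side, and on top a grip fin 14 thick (x) x 38 long (y) x 38 high (total height 88); origin at the centre of its underside, z up. Starts in a slot of the rack, axes along the cabinet's; only 2 or 3 of the four are present
- acrylic: clear acrylic box 100 x 70 x 50; a bystander, origin at the centre of its underside; leave alone
- creamjar: small amber cream jar, 56 across, 40 high; a bystander, origin at the centre of its underside; leave alone
- clipper: steel nail clipper 70 long, lying; a bystander, origin at the centre of its underside; leave alone
- bowl: white bowl 100 across, 45 high; a bystander, origin at the centre of its underside; leave alone

How it is judged (in metres and radians):
On the way, in this order (a step that is already met when the one before it is completed fails the run):
1. tumbler and pill bottle stand released on the mat (x of tumbler in the frame of mat between -0.1 and 0.1 m and y of tumbler in the frame of mat between -0.07 and 0.07 m and z of tumbler in the frame of mat between -0.001 and 0.008 m and angle between each of tumbler, pillbottle's own z axis and vertical below 0.12 rad and linear speed of each of tumbler, pillbottle below 0.03 m/s and contact force between the fingers and tumbler below 0.05 N and x of pillbottle in the frame of mat between -0.1 and 0.1 m and y of pillbottle in the frame of mat between -0.07 and 0.07 m and z of pillbottle in the frame of mat between -0.001 and 0.008 m and contact force between the fingers and pillbottle below 0.05 N), for 0.2 s.
2. the cover is rolled fully open (value of joint cover above 1.22 rad), for 0.2 s.
3. every cassette stands released on the filling board (x of cassette0 in the frame of board between -0.125 and 0.125 m and y of cassette0 in the frame of board between -0.06 and 0.06 m and z of cassette0 in the frame of board between 0.004 and 0.013 m and angle between each of cassette0, cassette1, cassette2, cassette3's own z axis and vertical below 0.12 rad and linear speed of each of cassette0, cassette1, cassette2, cassette3 below 0.03 m/s and contact force between the fingers and cassette0 below 0.05 N and x of cassette1 in the frame of board between -0.125 and 0.125 m and y of cassette1 in the frame of board between -0.06 and 0.06 m and z of cassette1 in the frame of board between 0.004 and 0.013 m and contact force between the fingers and cassette1 below 0.05 N and x of cassette2 in the frame of board between -0.125 and 0.125 m and y of cassette2 in the frame of board between -0.06 and 0.06 m and z of cassette2 in the frame of board between 0.004 and 0.013 m and contact force between the fingers and cassette2 below 0.05 N and x of cassette3 in the frame of board between -0.125 and 0.125 m and y of cassette3 in the frame of board between -0.06 and 0.06 m and z of cassette3 in the frame of board between 0.004 and 0.013 m and contact force between the fingers and cassette3 below 0.05 N), for 0.2 s.
At the end, for the whole second after the job is handed in: cover shut to within 0.05 rad; every cassette upright, released and at rest on the filling board (centre within 125 mm along, 60 mm across); tumbler and pill bottle upright, released and at rest on the mat (centres within 100 and 70 mm of its centre); upright: within 0.12 rad (all of step 1 and all of step 3 and value of joint cover below 0.05 rad); the robot touches nothing.
It fails at once if a cassette is tipped by more than 0.5 rad (angle between any of cassette0, cassette1, cassette2, cassette3's own z axis and vertical above 0.5 rad).
It fails at once if a cassette is forced more than 12 mm fore or aft off its slot line while still below 38 mm of lift, or dropped in the cabinet ((z of cassette0 in the frame of rolltop below 0.068 m and x of cassette0 in the frame of rolltop between -0.2 and 0.13 m and y of cassette0 in the frame of rolltop between -0.14 and 0.14 m and (x of cassette0 in the frame of rolltop below -0.057 m or x of cassette0 in the frame of rolltop above -0.033 m)) or (z of cassette1 in the frame of rolltop below 0.068 m and x of cassette1 in the frame of rolltop between -0.2 and 0.13 m and y of cassette1 in the frame of rolltop between -0.14 and 0.14 m and (x of cassette1 in the frame of rolltop below -0.057 m or x of cassette1 in the frame of rolltop above -0.033 m)) or (z of cassette2 in the frame of rolltop below 0.068 m and x of cassette2 in the frame of rolltop between -0.2 and 0.13 m and y of cassette2 in the frame of rolltop between -0.14 and 0.14 m and (x of cassette2 in the frame of rolltop below -0.057 m or x of cassette2 in the frame of rolltop above -0.033 m)) or (z of cassette3 in the frame of rolltop below 0.068 m and x of cassette3 in the frame of rolltop between -0.2 and 0.13 m and y of cassette3 in the frame of rolltop between -0.14 and 0.14 m and (x of cassette3 in the frame of rolltop below -0.057 m or x of cassette3 in the frame of rolltop above -0.033 m))).
It fails at once if a bystander is shifted by more than 40 mm (distance of any of acrylic, creamjar, clipper, bowl from where it was at the start of the episode above 0.04 m).
Of cassette0, cassette1, cassette2, cassette3 only 2 to 3 are there at a start; the rules pass over those that are not, and their reading is None.
At some moment in a run one of tumbler, pillbottle may be knocked a few centimetres aside while the robot is not near it.
It also fails if it takes over 210 s, if anything falls off the work surface, if the arm or the gripper's body presses on something with over 40 N, if the wrist force passes 120 N, or if a joint passes its speed limit or range.

## Working session

There is one attempt and no reset: what is moved stays moved. The work goes in short steps, Python scripts to look and compute and a tool call to move; the robot and the scene stay as the last step left them, time stands still between calls to the robot, and variables do not carry over. Pictures are saved under pics/ and viewed, and the job is handed in when it is done.

Besides the shell and the picture viewer there is one more tool, called in YAML: its name, and indented under it one key for each argument. servo_tool: Moves the arm, as the interface text tells. Its arguments: {"type":"object","properties":{"motion":{"type":"array","items":{"type":"array","items":{"type":"array","items":{"type":"number"}}}},"gripper":{"type":"number"},"newtons":{"type":"number"}},"required":["motion"]}

```bash
ls; mkdir -p pics
cat > a.py <<'E'
from workcell import bot
import cv2,numpy as np
def snap(name,fn):
    p=bot.camera(name); cv2.imwrite('pics/'+fn+'.png',cv2.cvtColor(p['color'],cv2.COLOR_RGB2BGR)); return p
E
python3 - <<'E'
from a import *
print(bot.get_obs())
for n in ['scene','top']:
    p=snap(n,n+'0')
    print(n,p['fx'],p['fy'],p['cx'],p['cy'],p['R'],p['t'])
    for l in ['rolltop','cover','grip_bar','board','mat','tumbler','pillbottle','acrylic','creamjar','clipper','bowl','cassette0']:
        print(l,[( [round(float(v)) for v in d['rect']],round(d['confidence'],2)) for d in bot.look_for(p,l)[:4]])
E
```

```text
pics
{'time': 0.0, 'q': array([-6.86404216e+01,  5.00989039e+00,  1.00340136e+01,  9.50979142e+01,
        6.43234669e-04,  9.00004469e+01]), 'qd': array([-0.05304774,  0.02486701, -0.10548294, -0.02952749,  0.12617939,
        0.05778705]), 'joint_efforts': array([-4.23579368e-04, -5.20393074e+01,  4.64796960e+01,  1.66332547e-02,
        2.83286192e-05,  2.62540760e-05]), 'ee_pos': array([ 0.20025202, -0.51203779,  0.2495907 ]), 'tcp_rot': array([-1.79926209e+02, -6.42658636e-04,  2.13591308e+01]), 'wrist_force': array([-0.57437049, -0.70955681, -0.28891826]), 'torque': array([-0.00648842, -0.04244086, -0.0179022 ]), 'opening': 0.08558299558854332}
scene 520.0609271198119 520.0609271198119 278.00116764389406 216.33073036914783 [[ 0.98510593  0.17167058 -0.00977344]
 [ 0.16006858 -0.93632263 -0.31253478]
 [-0.06280412  0.30631545 -0.94985604]] [-0.49075252 -0.05005855  1.63214805]
rolltop [([234, 166, 126, 137], 0.65)]
cover [([242, 174, 92, 100], 0.9)]
grip_bar [([242, 172, 88, 103], 0.94)]
board [([231, 97, 86, 58], 0.79)]
mat [([217, 311, 74, 54], 0.62)]
tumbler [([248, 104, 21, 
[... 443 characters left out ...]
244299]
 [ 0.17252452 -0.01757469 -0.98484843]] [-0.00754021  0.55899361  1.23764308]
rolltop [([213, 136, 151, 144], 0.66)]
cover [([217, 162, 141, 99], 0.57), ([376, 201, 67, 87], 0.32)]
grip_bar [([221, 160, 136, 102], 0.58), ([128, 129, 41, 49], 0.27)]
board [([90, 208, 82, 115], 0.89), ([107, 220, 33, 29], 0.56)]
mat [([377, 204, 64, 82], 0.77), ([93, 209, 77, 112], 0.18)]
tumbler [([111, 273, 38, 30], 0.97), ([376, 202, 67, 83], 0.33)]
pillbottle [([111, 223, 30, 26], 0.83), ([112, 272, 38, 30], 0.35)]
acrylic [([130, 127, 38, 52], 0.65)]
creamjar [([321, 300, 24, 19], 0.64)]
clipper [([191, 297, 24, 18], 0.64)]
bowl [([386, 137, 44, 39], 0.83)]
cassette0 [([210, 133, 152, 148], 0.24)]
```

View pics/scene0.png

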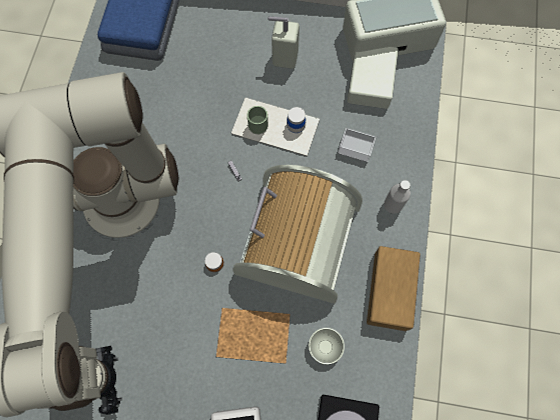

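View pics/top0.png

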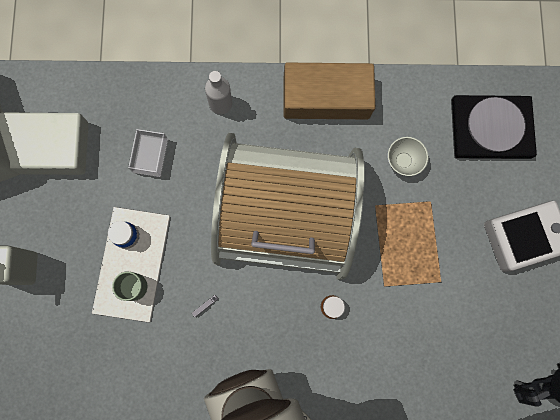

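Run:
```python
import cv2
im=cv2.imread('pics/top0.png')
cv2.imwrite('pics/cropcab.png',cv2.resize(im[120:290,200:380],None,fx=4,fy=3.5*4/3.5,interpolation=cv2.INTER_CUBIC)[:600+80])
c=cv2.resize(im[120:290,200:380],None,fx=3.5,fy=3.5,interpolation=cv2.INTER_CUBIC);cv2.imwrite('pics/cropcab.png',c)
c=cv2.resize(im[195:330,80:230],None,fx=4,fy=4,interpolation=cv2.INTER_CUBIC);cv2.imwrite('pics/cropboard.png',c)
c=cv2.resize(im[190:330,310:460],None,fx=4,fy=4,interpolation=cv2.INTER_CUBIC);cv2.imwrite('pics/cropmat.png',c)
```

```text
(no output)
```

View pics/cropcab.png

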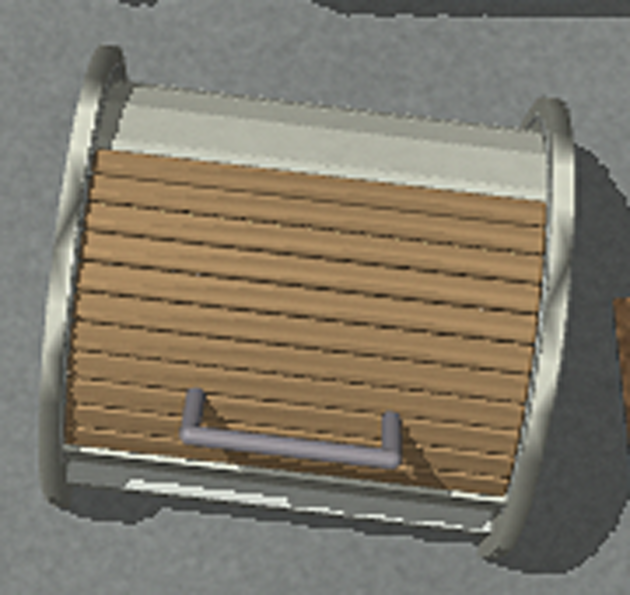

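View pics/cropboard.png

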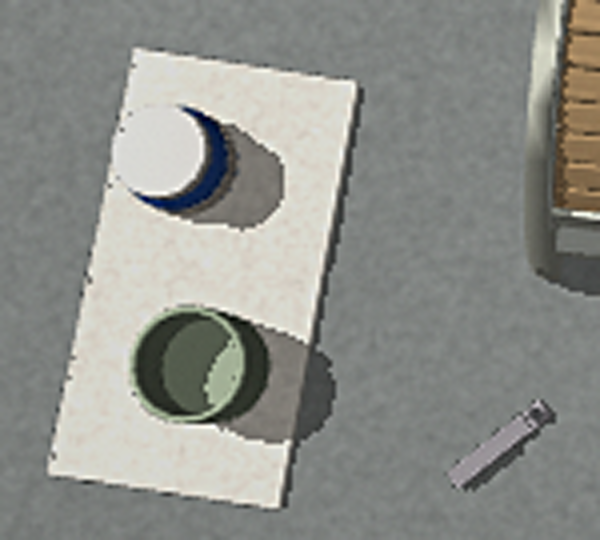

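View pics/cropmat.png

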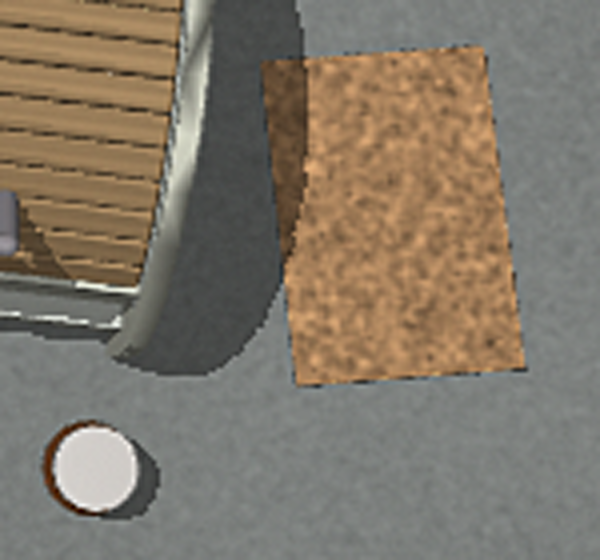

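```bash
cat >> a.py <<'E'
def ray(p,uv,z):
    d=np.array([(uv[0]-p['cx'])/p['fx'],(uv[1]-p['cy'])/p['fy'],1.0]); R=np.array(p['R']);t=np.array(p['t'])
    C=-R.T@t; w=R.T@d; return C+w*(z-C[2])/w[2]
def proj(p,X):
    X=np.atleast_2d(X); c=X@np.array(p['R']).T+np.array(p['t']); return np.c_[p['fx']*c[:,0]/c[:,2]+p['cx'],p['fy']*c[:,1]/c[:,2]+p['cy']]
def cab(T,L):
    x,y,a=T; L=np.atleast_2d(L)/1000.; c,s=np.cos(a),np.sin(a)
    return np.c_[x+c*L[:,0]-s*L[:,1],y+s*L[:,0]+c*L[:,1],L[:,2]]
def pose_rect(C): # corners list of 4 in order
    C=np.array(C); return C.mean(0)
E
python3 - <<'E'
from a import *
from scipy.optimize import least_squares
p=bot.camera('top'); s=bot.camera('scene')
b=[ray(p,(u/4+80,v/4+195),.008) for u,v in [(134,48),(357,82),(283,508),(48,474)]]
m=[ray(p,(u/4+310,v/4+190),.003) for u,v in [(262,60),(485,46),(526,370),(297,385)]]
np.set_printoptions(precision=4,suppress=True)
for n,q in (('board',b),('mat',m)):
    q=np.array(q)[:,:2]; print(n,q.mean(0),[np.linalg.norm(q[i]-q[i-1]) for i in range(4)],[np.degrees(np.arctan2(*(q[i]-q[i-1])[::-1])) for i in range(4)])
print('tumb',ray(p,(190/4+80,363/4+195),.080),'bottle',ray(p,(160/4+80,151/4+195),.078))
print('cream',ray(p,(95/4+310,468/4+190),.04))
e=[np.array([u/3.5+200,v/3.5+120]) for u,v in [(187,434),(396,460)]]
A,B=[ray(p,x,.2047) for x in e]; print('bar',A,B,np.linalg.norm(A-B),np.degrees(np.arctan2(*(A-B)[1::-1])))
print('bowl',ray(p,(408,157),.045),'acr',ray(p,(149,153),.03),'clip',ray(p,(205,305),.01))
# cab fit: bar ends + q=0
d=(A-B);a=np.arctan2(d[1],d[0])-np.pi/2; M=(A+B)/2
T=np.array([M[0]+np.cos(a)*.1169,M[1]+np.sin(a)*.1169,a]); print(T)
for n,cm,f in (('top',p,3),('scene',s,3)):
    im=cv2.cvtColor(cm['color'],cv2.COLOR_RGB2BGR); o=(200,120) if n=='top' else (220,150)
    cr=cv2.resize(im[o[1]:o[1]+170,o[0]:o[0]+180],None,fx=3.5,fy=3.5,interpolation=cv2.INTER_CUBIC)
    th=np.linspace(0,np.pi,40)
    for y in (-154,-142,142,154):
        L=[[-155,y,0]]+[[-155*np.cos(t),y,55+155*np.sin(t)] for t in th]+[[155,y,0]]
        u=(proj(cm,cab(T,L))-o+.5)*3.5; cv2.polylines(cr,[u.astype(int)],False,(0,0,255) if abs(y)>150 else (255,0,0),1)
    for L in ([[-122,-142,125],[-122,142,125]],[[-116.9,-60,204.7],[-116.9,60,204.7]],[[-122,-142,0],[-122,142,0]]):
        u=(proj(cm,cab(T,L))-o+.5)*3.5; cv2.polylines(cr,[u.astype(int)],False,(0,255,0),1)
    cv2.imwrite('pics/ov_%s.png'%n,cr)
E
```

```text
board [0.4297 0.3327] [np.float64(0.2581756507902166), np.float64(0.13797377209942227), np.float64(0.25693980671680267), np.float64(0.14027869407844556)] [np.float64(-8.202171167526998), np.float64(-98.42956025336089), np.float64(172.31167158452382), np.float64(82.08316929447493)]
mat [ 0.4825 -0.3378] [np.float64(0.1997525467729432), np.float64(0.13958476184610932), np.float64(0.19999733114807017), np.float64(0.13973993741868415)] [np.float64(4.36884782659621), np.float64(-86.0112894565898), np.float64(-175.58722211071435), np.float64(93.8887881357383)]
tumb [0.3748 0.322  0.08  ] bottle [0.4952 0.3455 0.078 ]
cream [ 0.3287 -0.148   0.04  ]
bar [0.4571 0.0371 0.2047] [ 0.4423 -0.0859  0.2047] 0.1239696638044573 83.16560387192824
bowl [ 0.689  -0.3347  0.045 ] acr [0.6982 0.2977 0.03  ] clip [0.3324 0.1541 0.01  ]
[ 0.5658 -0.0383 -0.1193]
```

View pics/ov_top.png

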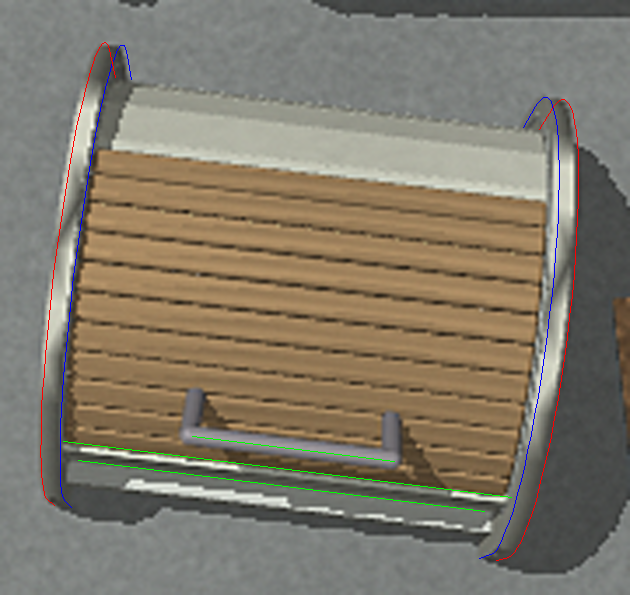

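View pics/ov_scene.png

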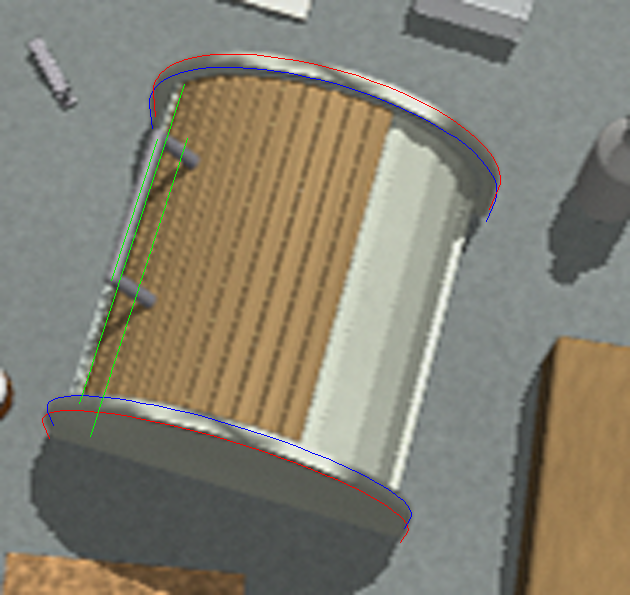

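```bash
cat > go.py <<'E'
import sys,numpy as np
from workcell import bot
from scipy.spatial.transform import Rotation as Ro
def go(*targets,yaw=83.2):
    o=bot.get_obs(); R=Ro.from_euler('xyz',o['tcp_rot'],degrees=True)
    p=np.array(o['ee_pos'])
    print('t %.1f pos %s rot %s F %s op %.1f'%(o['time'],p.round(4),np.round(o['tcp_rot'],2),np.round(o['wrist_force'],1),o['opening']*1000))
    Rt=Ro.from_euler('xyz',[180,0,yaw],degrees=True)
    print(' turn',(R.inv()*Rt).as_rotvec().round(4))
    for i,t in enumerate(targets):
        d=np.array(t)-p; print(' ->',t,'tool mm',(Rt.inv().apply(d)*1000).round(1)); p=np.array(t)
if __name__=='__main__':
    go(*[tuple(map(float,a.split(','))) for a in sys.argv[1:]])
E
python3 go.py
```

```text
t 1.4 pos [ 0.2003 -0.5122  0.2503] rot [180.     0.    21.36] F [-0.2 -0.7 -0.1] op 85.3
 turn [ 0.      0.     -1.0793]
```

servo_tool:
  motion:
    - [[0,0,-10,0,0,-0.15],[0,0,-10,0,0,-0.15],[0,0,-10,0,0,-0.15],[0,0,-10,0,0,-0.15],[0,0,-10,0,0,-0.15]]
  gripper: 85

```text
time: 1.9
ee_pos: [0.2003, -0.5122, 0.3007]
tcp_rot: [180.0, 0.0, 64.7]
wrist_force: [0.1, -0.5, 0.7]
opening: 0.0848
```

servo_tool:
  motion:
    - [[0,0,0,0,0,-0.15],[0,0,0,0,0,-0.15],[0,0,0,0,0,-0.03],[0,0,0,0,0,0]]

```text
time: 2.3
ee_pos: [0.2003, -0.5122, 0.3002]
tcp_rot: [-180.0, -0.0, 83.1]
wrist_force: [-0.0, 0.6, -0.0]
opening: 0.0849
```

```bash
python3 go.py .3,-.3,.3 .3,0.2,.3 .375,.322,.3  .375,.322,.05
```

```text
t 2.3 pos [ 0.2003 -0.5122  0.3002] rot [-1.800e+02 -1.000e-02  8.309e+01] F [-0.   0.6 -0. ] op 84.9
 turn [-0.     -0.0001 -0.002 ]
 -> (0.3, -0.3, 0.3) tool mm [2.225e+02 7.380e+01 2.000e-01]
 -> (0.3, 0.2, 0.3) tool mm [496.5 -59.2  -0. ]
 -> (0.375, 0.322, 0.3) tool mm [130.  60.   0.]
 -> (0.375, 0.322, 0.05) tool mm [  0.  -0. 250.]
```

servo_tool:
  motion:
    - [[44,15,0,0,0,0],[44,15,0,0,0,0],[44,15,0,0,0,0],[44,15,0,0,0,0],[44,14,0,0,0,0]]

```text
time: 2.8
ee_pos: [0.3, -0.3008, 0.3003]
tcp_rot: [180.0, 0.0, 83.0]
wrist_force: [1.2, 0.9, 0.2]
opening: 0.0849
```

servo_tool:
  motion:
    - [[40,-5,0,0,0,0],[40,-5,0,0,0,0],[40,-5,0,0,0,0],[40,-5,0,0,0,0],[40,-5,0,0,0,0]]

```text
time: 3.3
ee_pos: [0.2979, -0.0995, 0.3004]
tcp_rot: [180.0, 0.0, 83.0]
wrist_force: [0.6, -0.4, 0.7]
opening: 0.0851
```

servo_tool:
  motion:
    - [[40,-5,0,0,0,0],[40,-5,0,0,0,0],[40,-5,0,0,0,0],[40,-5,0,0,0,0],[40,-5,0,0,0,0]]

```text
time: 3.8
ee_pos: [0.2966, 0.1023, 0.3005]
tcp_rot: [179.9, -0.0, 83.0]
wrist_force: [1.3, 0.6, 0.6]
opening: 0.0848
```

servo_tool:
  motion:
    - [[44,-5,0,0,0,0],[44,-5,0,0,0,0],[44,25,0,0,0,0],[44,25,0,0,0,0],[44,13,0,0,0,0]]

```text
time: 4.3
ee_pos: [0.376, 0.3138, 0.2999]
tcp_rot: [180.0, -0.0, 83.0]
wrist_force: [0.7, -0.8, 0.3]
opening: 0.0851
```

```bash
python3 go.py .375,.322,.3 .375,.322,.047;  python3 - <<'E'
from a import *
w=snap('wrist','w1')
for l in ['tumbler','pillbottle']: print(l,bot.look_for(w,l)[:2])
print(w['R'],w['t'])
E
```

```text
t 4.3 pos [0.376  0.3138 0.2999] rot [179.98  -0.    83.03] F [ 0.7 -0.8  0.3] op 85.1
 turn [ 0.0004 -0.     -0.003 ]
 -> (0.375, 0.322, 0.3) tool mm [ 8.  -2.  -0.1]
 -> (0.375, 0.322, 0.047) tool mm [  0.  -0. 253.]
tumbler [{'rect': [245.1, 129.3, 65.8, 69.4], 'confidence': 0.57}]
pillbottle [{'rect': [357.3, 96.6, 70.1, 61.4], 'confidence': 0.9}]
[[ 9.92650205e-01 -1.21017217e-01  6.35330973e-04]
 [-1.15507010e-01 -9.45859994e-01  3.03326560e-01]
 [-3.61068021e-02 -3.01170557e-01 -9.52886454e-01]] [-0.33597038  0.28598819  0.53464593]
```

View pics/w1.png

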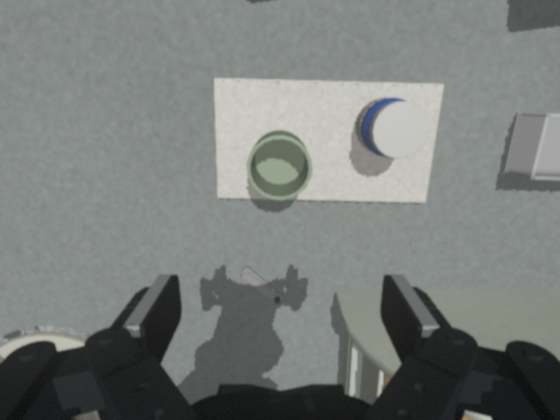

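```bash
python3 - <<'E'
from a import *
w=bot.camera('wrist')
print(ray(w,(279.5,165),.08),ray(w,(398,129),.078))
b=[ray(w,c,.008)[:2] for c in [(215,78),(443,84),(427,202),(217,199)]]; print(np.mean(b,0))
E
```

```text
[0.37622122 0.32977088 0.08      ] [0.49351303 0.35056657 0.078     ]
[0.43080178 0.33530095]
```

servo_tool:
  motion:
    - [[12,-1,50,0,0,0],[0,0,50,0,0,0],[0,0,50,0,0,0],[0,0,50,0,0,0],[0,0,0,0,0,0]]

```text
time: 5.0
ee_pos: [0.3721, 0.32, 0.0961]
tcp_rot: [-179.6, 0.4, 83.1]
wrist_force: [-0.3, -0.2, 0.8]
opening: 0.0848
```

servo_tool:
  motion:
    - [[0,0,30,0,0,0],[0,0,23,0,0,0],[0,0,0,0,0,0]]

```text
time: 5.3
ee_pos: [0.3751, 0.3228, 0.0495]
tcp_rot: [-180.0, 0.0, 83.1]
wrist_force: [-0.9, -0.2, -0.2]
opening: 0.0848
```

servo_tool:
  motion:
    - [[0,0,0,0,0,0],[0,0,0,0,0,0],[0,0,0,0,0,0],[0,0,0,0,0,0],[0,0,0,0,0,0]]
  gripper: 50
  newtons: 30

```text
time: 5.8
ee_pos: [0.3765, 0.3243, 0.0521]
tcp_rot: [179.8, -0.2, 83.2]
wrist_force: [-0.8, -2.3, 7.2]
opening: 0.0647
```

```bash
python3 go.py .376,.326,.3; python3 -c "
import numpy as np;a=np.radians(4.4)
for x in(-60,60):print(.4825+x/1e3*np.cos(a),-.3378+x/1e3*np.sin(a))"
```

```text
t 5.8 pos [0.3765 0.3243 0.0521] rot [ 1.7984e+02 -1.6000e-01  8.3210e+01] F [-0.8 -2.3  7.2] op 64.7
 turn [ 0.0028 -0.0028  0.0001]
 -> (0.376, 0.326, 0.3) tool mm [   1.6   -0.7 -247.9]
0.42267683486638474 -0.3424031416876091
0.5423231651336152 -0.3331968583123909
```

servo_tool:
  motion:
    - [[0,0,-20,0,0,0],[0,0,-40,0,0,0],[0,0,-50,0,0,0],[0,0,-50,0,0,0],[0,0,-50,0,0,0]]

```text
time: 6.3
ee_pos: [0.375, 0.3232, 0.2628]
tcp_rot: [179.9, -0.1, 83.2]
wrist_force: [0.9, 0.7, -2.8]
opening: 0.0644
```

servo_tool:
  motion:
    - [[0,0,-45,0,0,0],[0,0,0,0,0,0]]

```text
time: 6.5
ee_pos: [0.3761, 0.3242, 0.3121]
tcp_rot: [179.6, -0.5, 83.2]
wrist_force: [0.4, -0.5, -3.2]
opening: 0.0647
```

```bash
python3 go.py .3,.2,.3 .3,-.2,.3 .4227,-.3424,.3 .4227,-.3424,.05;python3 -c "
from a import *
snap('scene','s2')"
```

```text
t 6.5 pos [0.3761 0.3242 0.3121] rot [179.55  -0.49  83.22] F [ 0.4 -0.5 -3.2] op 64.7
 turn [ 0.0078 -0.0085  0.0003]
 -> (0.3, 0.2, 0.3) tool mm [-132.3  -60.9   12.1]
 -> (0.3, -0.2, 0.3) tool mm [-397.2   47.4    0. ]
 -> (0.4227, -0.3424, 0.3) tool mm [-126.9  138.7    0. ]
 -> (0.4227, -0.3424, 0.05) tool mm [  0.  -0. 250.]
```

View pics/s2.png

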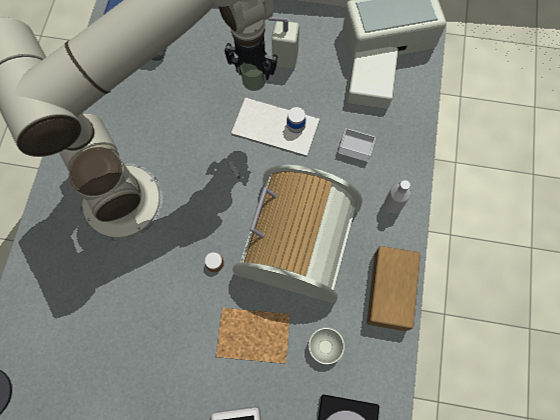

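servo_tool:
  motion:
    - [[0,0,0,0,0,0],[0,0,0,0,0,0],[0,0,0,0,0,0]]

```text
time: 6.85
ee_pos: [0.375, 0.3233, 0.3024]
tcp_rot: [-179.9, 0.1, 83.2]
wrist_force: [0.5, -0.1, -3.2]
opening: 0.0647
```

servo_tool:
  motion:
    - [[-33,-15,0,0,0,0],[-33,-15,0,0,0,0],[-33,-15,0,0,0,0],[-33,-15,0,0,0,0],[-38,5,0,0,0,0]]

```text
time: 7.35
ee_pos: [0.2987, 0.1604, 0.3032]
tcp_rot: [-180.0, 0.0, 83.4]
wrist_force: [1.4, -0.0, -2.9]
opening: 0.0644
```

servo_tool:
  motion:
    - [[-40,5,0,0,0,0],[-40,5,0,0,0,0],[-40,5,0,0,0,0],[-40,5,0,0,0,0],[-40,5,0,0,0,0]]

```text
time: 7.85
ee_pos: [0.3013, -0.0418, 0.3031]
tcp_rot: [-180.0, -0.0, 83.3]
wrist_force: [0.9, -0.2, -2.7]
opening: 0.0641
```

servo_tool:
  motion:
    - [[-40,5,0,0,0,0],[-40,5,0,0,0,0],[-40,5,0,0,0,0],[-38,5,0,0,0,0],[-30,30,0,0,0,0]]

```text
time: 8.35
ee_pos: [0.3277, -0.2347, 0.3038]
tcp_rot: [-180.0, 0.0, 83.1]
wrist_force: [2.8, 1.8, -2.1]
opening: 0.0644
```

servo_tool:
  motion:
    - [[-32,40,0,0,0,0],[-32,35,30,0,0,0],[-32,34,40,0,0,0],[0,0,40,0,0,0],[0,0,0,0,0,0]]

```text
time: 8.85
ee_pos: [0.4144, -0.3282, 0.1968]
tcp_rot: [-179.4, -0.4, 83.2]
wrist_force: [-0.6, 0.7, -2.9]
opening: 0.0643
```

servo_tool:
  motion:
    - [[0,0,0,0,0,0],[0,0,0,0,0,0],[0,0,0,0,0,0]]

```text
time: 9.15
ee_pos: [0.4172, -0.3298, 0.2074]
tcp_rot: [179.8, 0.1, 83.3]
wrist_force: [0.2, 1.0, -3.1]
opening: 0.0643
```

```bash
python3 go.py .4227,-.3424,.1  .4227,-.3424,.043
```

```text
t 9.2 pos [ 0.4172 -0.3298  0.2074] rot [1.7978e+02 1.3000e-01 8.3260e+01] F [ 0.2  1.  -3.1] op 64.3
 turn [0.0039 0.0023 0.001 ]
 -> (0.4227, -0.3424, 0.1) tool mm [-11.9   7.  107.4]
 -> (0.4227, -0.3424, 0.043) tool mm [ 0. -0. 57.]
```

servo_tool:
  motion:
    - [[-6,4,30,0,0,0],[-6,3,30,0,0,0],[0,0,30,0,0,0],[0,0,15,0,0,0],[0,0,0,0,0,0]]

```text
time: 9.65
ee_pos: [0.4217, -0.3418, 0.0987]
tcp_rot: [-179.9, -0.1, 83.2]
wrist_force: [0.3, 0.1, -2.1]
opening: 0.0641
```

servo_tool:
  motion:
    - [[0,0,0,0,0,0],[0,0,0,0,0,0],[0,0,0,0,0,0]]

```text
time: 9.95
ee_pos: [0.4228, -0.3428, 0.1011]
tcp_rot: [179.9, 0.1, 83.2]
wrist_force: [0.2, 0.2, -2.4]
opening: 0.0645
```

```bash
python3 go.py .4227,-.3424,.1  .4227,-.3424,.043
```

```text
t 9.9 pos [ 0.4228 -0.3428  0.1011] rot [1.7988e+02 8.0000e-02 8.3240e+01] F [ 0.2  0.2 -2.4] op 64.5
 turn [0.0021 0.0013 0.0008]
 -> (0.4227, -0.3424, 0.1) tool mm [ 0.3 -0.2  1.1]
 -> (0.4227, -0.3424, 0.043) tool mm [ 0. -0. 57.]
```

servo_tool:
  motion:
    - [[0,0,20,0,0,0],[0,0,20,0,0,0],[0,0,10,0,0,0],[0,0,5,0,0,0],[0,0,0,0,0,0]]

```text
time: 10.45
ee_pos: [0.4222, -0.3426, 0.0469]
tcp_rot: [179.9, 0.1, 83.2]
wrist_force: [-6.7, 3.9, 11.2]
opening: 0.0645
```

servo_tool:
  motion:
    - [[0,0,0,0,0,0],[0,0,0,0,0,0],[0,0,0,0,0,0]]

```text
time: 10.75
ee_pos: [0.4222, -0.3426, 0.0469]
tcp_rot: [180.0, 0.1, 83.2]
wrist_force: [-6.3, 2.7, 10.3]
opening: 0.0644
```

Seated. Release and rise.

servo_tool:
  motion:
    - [[0,0,-1,0,0,0],[0,0,0,0,0,0],[0,0,0,0,0,0],[0,0,0,0,0,0],[0,0,0,0,0,0]]
  gripper: 85

```text
time: 11.25
ee_pos: [0.4222, -0.3423, 0.0454]
tcp_rot: [180.0, -0.0, 83.2]
wrist_force: [-0.5, 0.3, -0.9]
opening: 0.0854
```

servo_tool:
  motion:
    - [[0,0,-20,0,0,0],[0,0,-40,0,0,0],[0,0,-50,0,0,0],[0,0,-50,0,0,0],[0,0,-50,0,0,0]]

```text
time: 11.75
ee_pos: [0.4219, -0.3421, 0.2574]
tcp_rot: [180.0, 0.0, 83.2]
wrist_force: [2.3, -0.9, 1.3]
opening: 0.085
```

servo_tool:
  motion:
    - [[0,0,-45,0,0,0],[0,0,0,0,0,0],[0,0,0,0,0,0]]

```text
time: 12.05
ee_pos: [0.4226, -0.3426, 0.3013]
tcp_rot: [179.9, 0.1, 83.2]
wrist_force: [0.6, -0.7, -1.3]
opening: 0.0847
```

```bash
python3 go.py .3,-.2,.3 .3,.2,.3 .494,.348,.3 .494,.348,.1;python3 -c "
from a import *
p=snap('top','t3')
for l in ['tumbler','pillbottle']: print(l,bot.look_for(p,l)[:2])"
```

```text
t 12.1 pos [ 0.4226 -0.3426  0.3013] rot [1.799e+02 6.000e-02 8.324e+01] F [ 0.6 -0.7 -1.3] op 84.7
 turn [0.0017 0.0011 0.0007]
 -> (0.3, -0.2, 0.3) tool mm [ 127.1 -138.6    1.3]
 -> (0.3, 0.2, 0.3) tool mm [397.2 -47.4  -0. ]
 -> (0.494, 0.348, 0.3) tool mm [169.9 175.1   0. ]
 -> (0.494, 0.348, 0.1) tool mm [  0.  -0. 200.]
tumbler [{'rect': [396.9, 253.6, 35.6, 30.2], 'confidence': 0.9}, {'rect': [129.8, 127.5, 37.3, 49.3], 'confidence': 0.67}]
pillbottle [{'rect': [110.2, 223.2, 26.5, 24.0], 'confidence': 0.93}]
```

View pics/t3.png

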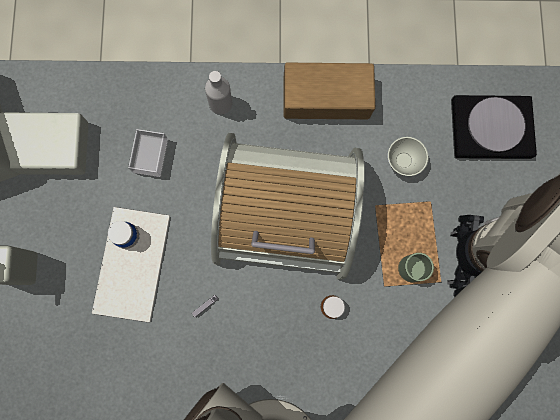

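servo_tool:
  motion:
    - [[32,-35,0,0,0,0],[32,-35,0,0,0,0],[32,-35,0,0,0,0],[32,-34,0,0,0,0],[40,-5,0,0,0,0]]

```text
time: 12.7
ee_pos: [0.2961, -0.1574, 0.2996]
tcp_rot: [-179.9, -0.0, 83.1]
wrist_force: [1.7, -0.6, 1.1]
opening: 0.0851
```

servo_tool:
  motion:
    - [[40,-5,0,0,0,0],[40,-5,0,0,0,0],[40,-5,0,0,0,0],[40,-5,0,0,0,0],[40,-5,0,0,0,0]]

```text
time: 13.2
ee_pos: [0.2969, 0.0445, 0.2993]
tcp_rot: [-179.9, 0.0, 83.2]
wrist_force: [0.5, -0.3, -0.4]
opening: 0.0849
```

servo_tool:
  motion:
    - [[40,-5,0,0,0,0],[40,-5,0,0,0,0],[40,-5,0,0,0,0],[38,-2,0,0,0,0],[34,35,0,0,0,0]]

```text
time: 13.7
ee_pos: [0.3358, 0.2338, 0.3004]
tcp_rot: [-180.0, -0.0, 83.5]
wrist_force: [1.3, -0.2, 1.6]
opening: 0.0852
```

servo_tool:
  motion:
    - [[34,35,0,0,0,0],[34,35,0,0,0,0],[34,35,30,0,0,0],[34,35,40,0,0,0],[0,0,40,0,0,0]]

```text
time: 14.2
ee_pos: [0.4826, 0.3422, 0.1977]
tcp_rot: [-179.9, 0.1, 83.3]
wrist_force: [-0.8, -1.1, -0.7]
opening: 0.085
```

servo_tool:
  motion:
    - [[0,0,0,0,0,0],[0,0,0,0,0,0],[0,0,0,0,0,0]]

```text
time: 14.5
ee_pos: [0.4804, 0.3403, 0.2056]
tcp_rot: [179.8, -0.1, 83.2]
wrist_force: [0.2, -0.1, 0.2]
opening: 0.0853
```

```bash
python3 go.py .494,.348,.1;python3 -c "
from a import *
p=snap('wrist','w4')
for l in ['tumbler','pillbottle']: print(l,bot.look_for(p,l)[:2])"
```

```text
t 14.5 pos [0.4804 0.3403 0.2056] rot [ 1.7984e+02 -1.4000e-01  8.3240e+01] F [ 0.2 -0.1  0.2] op 85.3
 turn [ 0.0028 -0.0025  0.0006]
 -> (0.494, 0.348, 0.1) tool mm [  9.3  12.6 105.6]
tumbler []
pillbottle [{'rect': [265.9, 142.5, 70.7, 84.2], 'confidence': 0.76}]
```

View pics/w4.png

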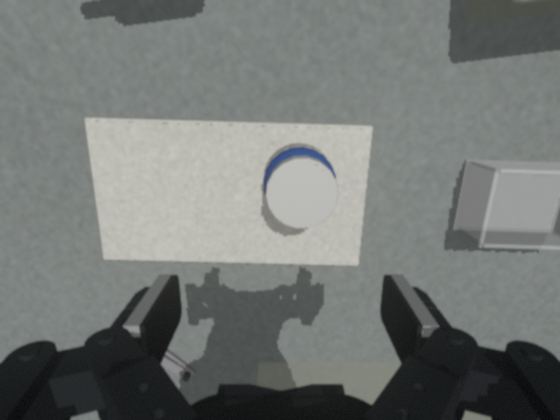

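servo_tool:
  motion:
    - [[5,6,20,0,0,0],[4,7,30,0,0,0],[0,0,50,0,0,0],[0,0,0,0,0,0],[0,0,0,0,0,0]]

```text
time: 15.15
ee_pos: [0.4941, 0.3475, 0.1041]
tcp_rot: [180.0, -0.0, 83.2]
wrist_force: [-0.1, 0.2, 0.3]
opening: 0.085
```

```bash
python3 go.py .494,.348,.045;python3 -c "
from a import *
p=snap('wrist','w5')"
```

```text
t 15.2 pos [0.4941 0.3475 0.1041] rot [ 1.7999e+02 -1.0000e-02  8.3240e+01] F [-0.1  0.2  0.3] op 85.0
 turn [ 0.0001 -0.0001  0.0007]
 -> (0.494, 0.348, 0.045) tool mm [ 0.4 -0.1 59.1]
```

View pics/w5.png

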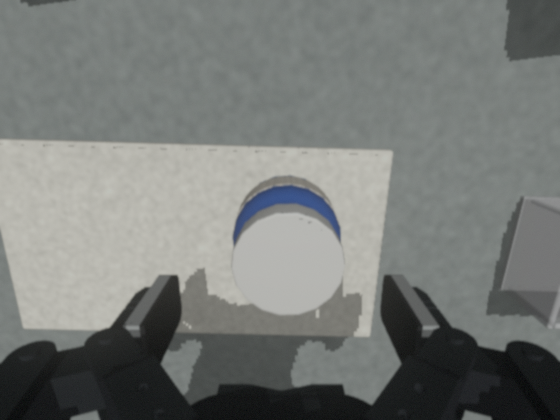

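servo_tool:
  motion:
    - [[0,2,30,0,0,0],[0,0,29,0,0,0],[0,0,0,0,0,0],[0,0,0,0,0,0],[0,0,0,0,0,0]]

```text
time: 15.7
ee_pos: [0.4975, 0.3483, 0.0469]
tcp_rot: [179.8, -0.2, 83.2]
wrist_force: [-0.0, -0.2, 0.3]
opening: 0.0849
```

servo_tool:
  motion:
    - [[0,0,0,0,0,0],[0,0,0,0,0,0],[0,0,0,0,0,0],[0,0,0,0,0,0],[0,0,0,0,0,0]]
  gripper: 48
  newtons: 30

```text
time: 16.2
ee_pos: [0.4968, 0.3479, 0.0453]
tcp_rot: [179.9, -0.1, 83.2]
wrist_force: [-0.5, -1.3, 6.5]
opening: 0.0604
```

servo_tool:
  motion:
    - [[0,0,-20,0,0,0],[0,0,-40,0,0,0],[0,0,-50,0,0,0],[0,0,-50,0,0,0],[0,0,-50,0,0,0]]

```text
time: 16.7
ee_pos: [0.4957, 0.3471, 0.256]
tcp_rot: [180.0, -0.0, 83.2]
wrist_force: [1.8, 0.5, -0.6]
opening: 0.0607
```

servo_tool:
  motion:
    - [[0,0,-50,0,0,0],[0,0,0,0,0,0],[0,0,0,0,0,0]]

```text
time: 17.0
ee_pos: [0.4966, 0.3477, 0.305]
tcp_rot: [179.9, -0.1, 83.2]
wrist_force: [0.7, -0.1, -2.0]
opening: 0.0606
```

```bash
python3 go.py .3,.2,.3 .3,-.2,.3 .5423,-.333,.3 .5423,-.333,.1
```

```text
t 17.0 pos [0.4966 0.3477 0.305 ] rot [ 1.7988e+02 -1.1000e-01  8.3240e+01] F [ 0.7 -0.1 -2. ] op 60.6
 turn [ 0.0021 -0.0019  0.0007]
 -> (0.3, 0.2, 0.3) tool mm [-169.9 -177.7    5. ]
 -> (0.3, -0.2, 0.3) tool mm [-397.2   47.4    0. ]
 -> (0.5423, -0.333, 0.3) tool mm [-103.4  256.3    0. ]
 -> (0.5423, -0.333, 0.1) tool mm [  0.  -0. 200.]
```

servo_tool:
  motion:
    - [[-34,-35,0,0,0,0],[-34,-35,0,0,0,0],[-34,-36,0,0,0,0],[-34,-36,0,0,0,0],[-34,-36,0,0,0,0]]

```text
time: 17.5
ee_pos: [0.2973, 0.1981, 0.3012]
tcp_rot: [-179.9, 0.1, 83.2]
wrist_force: [-0.2, 0.3, -0.2]
opening: 0.0602
```

servo_tool:
  motion:
    - [[-40,5,0,0,0,0],[-40,5,0,0,0,0],[-40,5,0,0,0,0],[-40,5,0,0,0,0],[-40,5,0,0,0,0]]

```text
time: 18.0
ee_pos: [0.2998, -0.0034, 0.3019]
tcp_rot: [-179.9, 0.0, 83.3]
wrist_force: [1.4, 0.6, -0.6]
opening: 0.0605
```

servo_tool:
  motion:
    - [[-40,5,0,0,0,0],[-40,5,0,0,0,0],[-40,5,0,0,0,0],[-40,5,0,0,0,0],[-37,2,0,0,0,0]]

```text
time: 18.5
ee_pos: [0.2985, -0.2019, 0.3016]
tcp_rot: [-179.9, -0.1, 83.2]
wrist_force: [1.0, 1.5, -0.4]
opening: 0.0605
```

servo_tool:
  motion:
    - [[-17,42,0,0,0,0],[-17,43,0,0,0,0],[-17,43,0,0,0,0],[-17,43,0,0,0,0],[-17,43,0,0,0,0]]

```text
time: 19.0
ee_pos: [0.5029, -0.3105, 0.3012]
tcp_rot: [-179.8, -0.1, 83.2]
wrist_force: [1.1, 1.2, -0.8]
opening: 0.0605
```

servo_tool:
  motion:
    - [[-18,42,30,0,0,0],[0,0,40,0,0,0],[0,0,30,0,0,0],[0,0,0,0,0,0],[0,0,0,0,0,0]]

```text
time: 19.5
ee_pos: [0.5373, -0.3303, 0.2056]
tcp_rot: [-179.9, -0.1, 83.2]
wrist_force: [0.2, 0.8, 0.5]
opening: 0.0603
```

```bash
python3 go.py .5423,-.333,.1;python3 -c "
from a import *
p=snap('scene','s6')"
```

```text
t 19.5 pos [ 0.5373 -0.3303  0.2056] rot [-1.7988e+02 -6.0000e-02  8.3240e+01] F [0.2 0.8 0.5] op 60.3
 turn [-0.0021 -0.001   0.0007]
 -> (0.5423, -0.333, 0.1) tool mm [ -2.1   5.3 105.6]
```

View pics/s6.png

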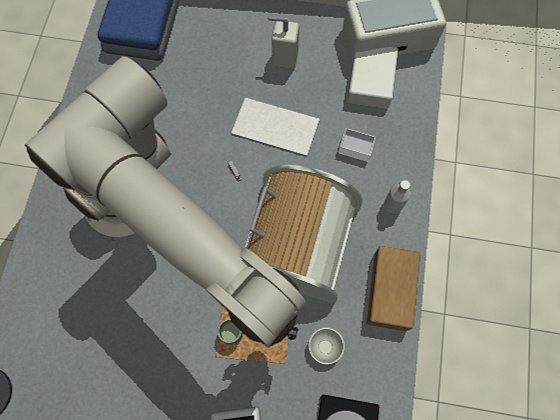

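servo_tool:
  motion:
    - [[-2,5,30,0,0,0],[0,0,40,0,0,0],[0,0,30,0,0,0],[0,0,0,0,0,0],[0,0,0,0,0,0]]

```text
time: 20.05
ee_pos: [0.5433, -0.3336, 0.1087]
tcp_rot: [179.9, 0.1, 83.2]
wrist_force: [-0.1, 0.5, -1.4]
opening: 0.06
```

```bash
python3 go.py .5423,-.333,.042
```

```text
t 20.1 pos [ 0.5433 -0.3336  0.1087] rot [1.7987e+02 6.0000e-02 8.3230e+01] F [-0.1  0.5 -1.4] op 60.0
 turn [0.0022 0.001  0.0006]
 -> (0.5423, -0.333, 0.042) tool mm [ 0.5 -1.1 66.7]
```

servo_tool:
  motion:
    - [[0,0,25,0,0,0],[0,0,20,0,0,0],[0,0,12,0,0,0],[0,0,6,0,0,0],[0,0,0,0,0,0]]

```text
time: 20.55
ee_pos: [0.5431, -0.3335, 0.044]
tcp_rot: [180.0, 0.0, 83.2]
wrist_force: [0.3, 0.1, -1.4]
opening: 0.0604
```

servo_tool:
  motion:
    - [[0,0,0,0,0,0],[0,0,0,0,0,0],[0,0,0,0,0,0]]

```text
time: 20.85
ee_pos: [0.5431, -0.3335, 0.044]
tcp_rot: [179.9, 0.0, 83.2]
wrist_force: [0.7, -0.3, -1.0]
opening: 0.0603
```

servo_tool:
  motion:
    - [[0,0,2,0,0,0],[0,0,1,0,0,0],[0,0,0,0,0,0],[0,0,0,0,0,0]]

```text
time: 21.25
ee_pos: [0.5428, -0.3333, 0.0404]
tcp_rot: [180.0, 0.0, 83.2]
wrist_force: [-0.6, -0.2, 2.7]
opening: 0.0605
```

Contact; release and rise, then go to the bar.

servo_tool:
  motion:
    - [[0,0,0,0,0,0],[0,0,0,0,0,0],[0,0,0,0,0,0],[0,0,0,0,0,0],[0,0,0,0,0,0]]
  gripper: 85

```text
time: 21.75
ee_pos: [0.5427, -0.3333, 0.04]
tcp_rot: [-180.0, -0.0, 83.2]
wrist_force: [0.4, 0.7, -0.1]
opening: 0.0851
```

servo_tool:
  motion:
    - [[0,0,-20,0,0,0],[0,0,-40,0,0,0],[0,0,-50,0,0,0],[0,0,-50,0,0,0],[0,0,-50,0,0,0]]

```text
time: 22.25
ee_pos: [0.5424, -0.3331, 0.2522]
tcp_rot: [180.0, 0.0, 83.2]
wrist_force: [0.9, -1.1, 0.2]
opening: 0.0851
```

servo_tool:
  motion:
    - [[0,0,-45,0,0,0],[0,0,-45,0,0,0],[0,0,0,0,0,0],[0,0,0,0,0,0]]
  gripper: 40

```text
time: 22.65
ee_pos: [0.5433, -0.3336, 0.3412]
tcp_rot: [179.9, 0.1, 83.2]
wrist_force: [0.5, -0.9, -0.6]
opening: 0.0402
```

```bash
cat >> a.py <<'E'
T=np.array([.5655,-.0395,-.119])
def bar(q): return cab(T,[-190*np.cos(.908+q),0,55+190*np.sin(.908+q)])[0]
E
python3 - <<'E'
from a import *
from go import go
B=bar(0);print(B)
go((.42,-.2,.345),(B[0],B[1],.345),(B[0],B[1],.215))
p=snap('top','t7')
for l in ['tumbler','pillbottle']: print(l,bot.look_for(p,l)[:2])
E
```

```text
[ 0.44941534 -0.02562035  0.20477219]
t 22.6 pos [ 0.5433 -0.3336  0.3412] rot [1.7986e+02 6.0000e-02 8.3240e+01] F [ 0.5 -0.9 -0.6] op 40.2
 turn [0.0024 0.0011 0.0007]
 -> (0.42, -0.2, 0.345) tool mm [ 118.1 -138.2   -3.8]
 -> (np.float64(0.4494153448633767), np.float64(-0.025620347516909538), 0.345) tool mm [176.6   8.6   0. ]
 -> (np.float64(0.4494153448633767), np.float64(-0.025620347516909538), 0.215) tool mm [  0.  -0. 130.]
tumbler [{'rect': [398.7, 253.8, 22.0, 24.5], 'confidence': 0.59}]
pillbottle [{'rect': [395.9, 204.7, 29.2, 26.0], 'confidence': 0.76}]
```

View pics/t7.png

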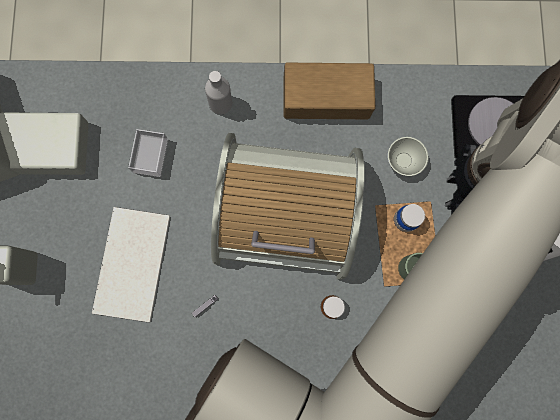

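servo_tool:
  motion:
    - [[40,-46,0,0,0,0],[39,-46,0,0,0,0],[39,-46,0,0,0,0],[44,2,0,0,0,0],[44,2,0,0,0,0]]

```text
time: 23.3
ee_pos: [0.4537, -0.1349, 0.3392]
tcp_rot: [-179.9, -0.0, 83.1]
wrist_force: [0.9, -0.0, 0.9]
opening: 0.04
```

servo_tool:
  motion:
    - [[44,2,0,0,0,0],[44,2,0,0,0,0],[0,0,40,0,0,0],[0,0,0,0,0,0],[0,0,0,0,0,0]]

```text
time: 23.8
ee_pos: [0.4689, -0.0494, 0.2995]
tcp_rot: [-179.9, 0.0, 83.2]
wrist_force: [-0.1, -0.6, 1.1]
opening: 0.04
```

```bash
python3 go.py .4495,-.025,.208; python3 -c "
from a import *
snap('wrist','w8');snap('scene','s8')"
```

```text
t 23.8 pos [ 0.4689 -0.0494  0.2995] rot [-1.7985e+02  1.0000e-02  8.3240e+01] F [-0.1 -0.6  1.1] op 40.0
 turn [-0.0026  0.0002  0.0006]
 -> (0.4495, -0.025, 0.208) tool mm [ 21.9 -22.2  91.5]
```

View pics/w8.png

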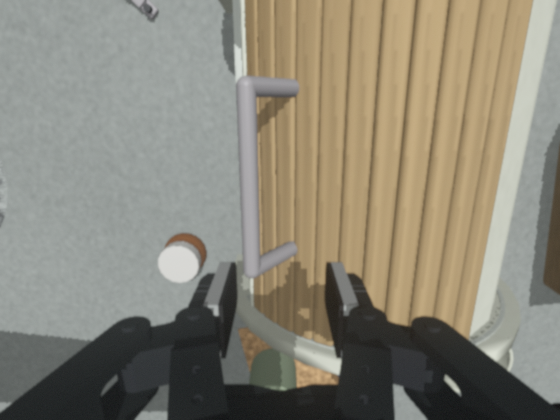

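View pics/s8.png

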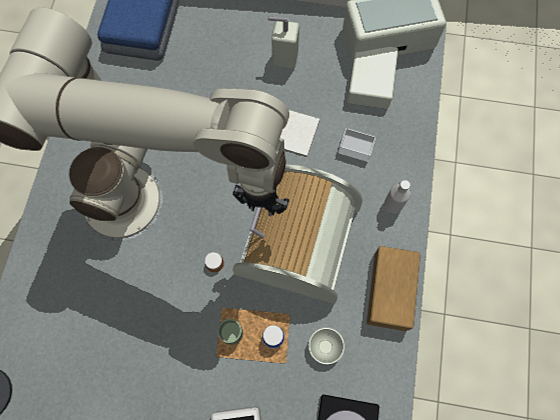

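```bash
python3 -c "
from a import *
w=bot.camera('wrist'); print(ray(w,(247,90),.2047),ray(w,(251,265),.2047))"
```

```text
[0.46056003 0.0351704  0.2047    ] [ 0.44628492 -0.07935806  0.2047    ]
```

servo_tool:
  motion:
    - [[11,-10,20,0,0,0],[11,-12,20,0,0,0],[0,0,0,0,0,0],[0,0,0,0,0,0]]

```text
time: 24.35
ee_pos: [0.4509, -0.0254, 0.2616]
tcp_rot: [179.9, 0.0, 83.2]
wrist_force: [0.2, -0.5, 0.7]
opening: 0.0402
```

```bash
python3 go.py .4495,-.025,.208; python3 -c "
from a import *
w=snap('wrist','w9');print(proj(w,bar(0)))"
```

```text
t 24.4 pos [ 0.4509 -0.0254  0.2616] rot [179.89   0.    83.21] F [ 0.2 -0.5  0.7] op 40.2
 turn [0.0019 0.     0.0002]
 -> (0.4495, -0.025, 0.208) tool mm [ 0.2 -1.4 53.6]
[[276.82312985 246.36254917]]
```

View pics/w9.png

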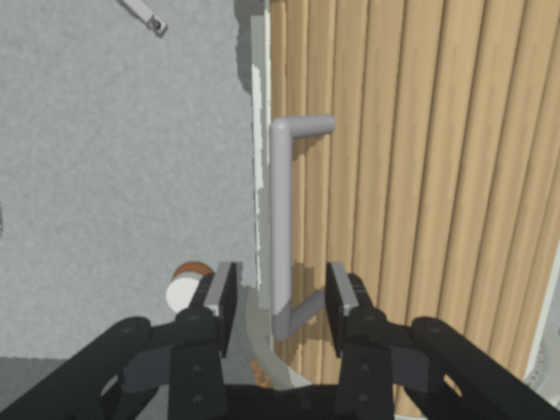

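servo_tool:
  motion:
    - [[0,0,25,0,0,0],[0,0,25,0,0,0],[0,0,0,0,0,0],[0,0,0,0,0,0]]

```text
time: 24.8
ee_pos: [0.4509, -0.0252, 0.2115]
tcp_rot: [180.0, -0.0, 83.2]
wrist_force: [0.4, -0.7, -0.0]
opening: 0.0399
```

servo_tool:
  motion:
    - [[0,0,0,0,0,0],[0,0,0,0,0,0],[0,0,0,0,0,0],[0,0,0,0,0,0]]
  gripper: 14
  newtons: 20

```text
time: 25.2
ee_pos: [0.4506, -0.0248, 0.2106]
tcp_rot: [180.0, -0.0, 83.2]
wrist_force: [-0.1, -0.1, 1.0]
opening: 0.0142
```

Run:
```python
from a import *
from go import go
o=bot.get_obs(); e=np.array(o['ee_pos']); print(e)
qs=np.linspace(0,1.31,11)
L=[(-190*np.cos(.908+q),190*np.sin(.908+q)) for q in qs]
print(np.diff(np.array(L),axis=0).round(1))
go()
snap('wrist','w10')
```

```text
[ 0.4506319  -0.02481314  0.21057769]
[[ 20.6  14. ]
 [ 22.2  11.2]
 [ 23.5   8.2]
 [ 24.4   5. ]
 [ 24.8   1.8]
 [ 24.8  -1.4]
 [ 24.4  -4.7]
 [ 23.6  -7.8]
 [ 22.4 -10.8]
 [ 20.8 -13.7]]
t 25.2 pos [ 0.4506 -0.0248  0.2106] rot [179.96  -0.    83.24] F [-0.1 -0.1  1. ] op 14.2
 turn [ 0.0007 -0.      0.0007]
```

View pics/w10.png

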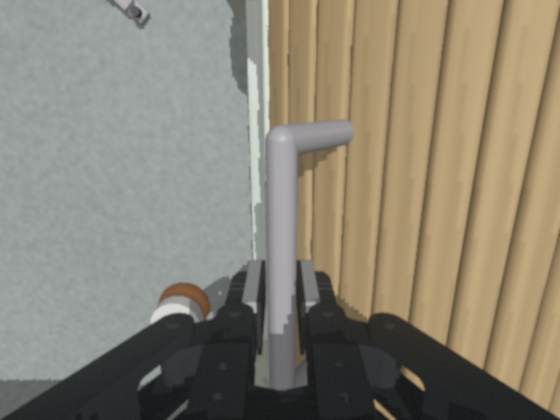

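servo_tool:
  motion:
    - [[0,10,-7,0,0,0],[0,10,-7,0,0,0],[0,11,-6,0,0,0],[0,11,-5,0,0,0],[0,12,-4,0,0,0]]

```text
time: 25.75
ee_pos: [0.5038, -0.0311, 0.2399]
tcp_rot: [-180.0, -0.0, 83.2]
wrist_force: [-4.5, 0.5, 3.5]
opening: 0.0143
```

servo_tool:
  motion:
    - [[0,12,-4,0,0,0],[0,12,-3,0,0,0],[0,12,-2,0,0,0],[0,12,-1,0,0,0],[0,13,-1,0,0,0]]

```text
time: 26.25
ee_pos: [0.5647, -0.0383, 0.2504]
tcp_rot: [-180.0, -0.0, 83.2]
wrist_force: [-1.9, 0.1, 2.0]
opening: 0.0139
```

servo_tool:
  motion:
    - [[0,12,1,0,0,0],[0,12,1,0,0,0],[0,12,2,0,0,0],[0,12,3,0,0,0],[0,12,4,0,0,0]]

```text
time: 26.75
ee_pos: [0.6249, -0.0454, 0.239]
tcp_rot: [180.0, -0.0, 83.2]
wrist_force: [-1.3, 0.2, 1.1]
opening: 0.0137
```

Run:
```python
from a import *
from go import go
snap('scene','s11')
for q in (0.9,.98,1.31):print(bar(q))
go(tuple(bar(1.31)+[0,0,.006]),yaw=83.2)
```

```text
[ 0.6098315  -0.04480049  0.23967979]
[ 0.62434397 -0.04653567  0.23552115]
[ 0.67925181 -0.05310073  0.20657687]
t 26.8 pos [ 0.6261 -0.0456  0.2374] rot [-179.96    0.     83.24] F [-1.6 -0.1 -0.9] op 14.2
 turn [-0.0007  0.      0.0007]
 -> (np.float64(0.6792518075826298), np.float64(-0.05310072575235806), np.float64(0.2125768667399267)) tool mm [-1.2 53.7 24.9]
```

View pics/s11.png

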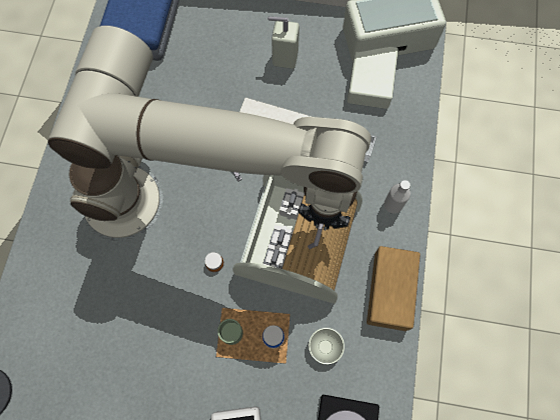

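servo_tool:
  motion:
    - [[0,11,4,0,0,0],[0,11,4,0,0,0],[0,11,5,0,0,0],[0,11,6,0,0,0],[0,10,7,0,0,0]]

```text
time: 27.3
ee_pos: [0.6789, -0.0519, 0.2125]
tcp_rot: [180.0, 0.0, 83.2]
wrist_force: [-1.1, -0.9, 0.5]
opening: 0.0142
```

servo_tool:
  motion:
    - [[0,3,2,0,0,0],[0,0,0,0,0,0],[0,0,0,0,0,0]]

```text
time: 27.6
ee_pos: [0.681, -0.0522, 0.2114]
tcp_rot: [180.0, 0.0, 83.2]
wrist_force: [0.3, 0.7, 0.2]
opening: 0.0141
```

Run:
```python
from a import *
from go import go
snap('top','t12')
go(yaw=83.2)
```

```text
t 27.6 pos [ 0.6809 -0.0521  0.2117] rot [179.94   0.    83.24] F [ 0.5 -0.1  0.3] op 14.0
 turn [0.0011 0.     0.0006]
```

View pics/t12.png

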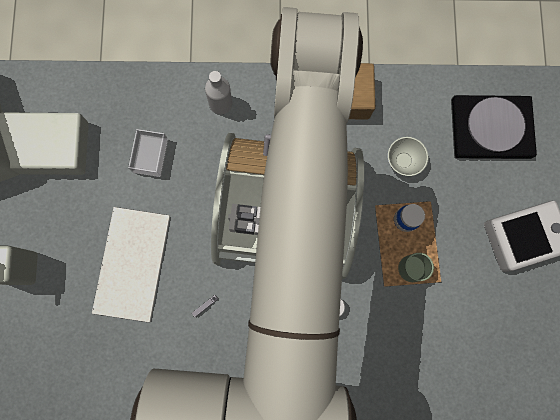

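servo_tool:
  motion:
    - [[0,3,2,0,0,0],[0,2,2,0,0,0],[0,0,0,0,0,0],[0,0,0,0,0,0]]

```text
time: 28.05
ee_pos: [0.6821, -0.0522, 0.2098]
tcp_rot: [-179.7, -0.0, 83.2]
wrist_force: [-25.7, 2.6, 17.4]
opening: 0.0139
```

servo_tool:
  motion:
    - [[0,-4,-3,0,0,0],[0,0,0,0,0,0],[0,0,0,0,0,0]]
  gripper: 36

```text
time: 28.35
ee_pos: [0.6821, -0.0523, 0.2104]
tcp_rot: [179.9, -0.0, 83.2]
wrist_force: [-0.6, -0.5, -0.0]
opening: 0.036
```

servo_tool:
  motion:
    - [[0,0,-30,0,0,0],[0,0,-40,0,0,0],[0,-40,-20,0,0,0],[0,-50,0,0,0,0],[0,-50,0,0,0,0]]

```text
time: 28.85
ee_pos: [0.5422, -0.0357, 0.2997]
tcp_rot: [180.0, -0.0, 83.2]
wrist_force: [-0.6, 0.4, 1.4]
opening: 0.0361
```

servo_tool:
  motion:
    - [[0,-50,0,0,0,0],[0,-50,0,0,0,0],[0,-50,0,0,0,0],[-40,-40,0,0,0,0],[-50,0,0,0,0,0]]

```text
time: 29.35
ee_pos: [0.3459, -0.0974, 0.3016]
tcp_rot: [179.8, 0.0, 83.5]
wrist_force: [3.5, -0.2, -0.2]
opening: 0.0358
```

servo_tool:
  motion:
    - [[-50,0,0,0,0,0],[-50,0,0,0,0,0],[-20,0,0,0,0,0],[0,0,0,0,0,0],[0,0,0,0,0,0]]

```text
time: 29.85
ee_pos: [0.3345, -0.218, 0.3]
tcp_rot: [-180.0, -0.0, 83.2]
wrist_force: [0.5, 0.8, -0.2]
opening: 0.036
```

Run:
```python
from a import *
from go import go
for n in ('top','scene','wrist'):
    p=snap(n,n+'13'); print(n,[( [round(float(v)) for v in d['rect']],round(d['confidence'],2)) for d in bot.look_for(p,'cassette0')[:5]])
    im=cv2.imread('pics/%s13.png'%n)
    if n=='top':
        o=(205,125);im=im[125:285,205:375]
    if n=='scene': o=(220,150);im=im[150:320,220:390]
    if n!='wrist':
        im=cv2.resize(im,None,fx=3.5,fy=3.5,interpolation=cv2.INTER_CUBIC)
        for y in(-90,-30,30,90):
            # fin top rectangle
            L=[[-45+a,y+b,118] for a,b in ((-7,-19),(7,-19),(7,19),(-7,19))]
            u=(proj(p,cab(T,L))-o+.5)*3.5; cv2.polylines(im,[u.astype(int)],True,(0,0,255),1)
        cv2.imwrite('pics/%s13c.png'%n,im)
go()
```

```text
top [([286, 213, 21, 29], 0.95), ([311, 215, 22, 29], 0.87), ([237, 205, 22, 32], 0.74)]
scene [([266, 249, 20, 18], 0.86), ([282, 194, 24, 15], 0.85), ([271, 234, 25, 16], 0.76)]
wrist [([408, 22, 92, 60], 0.87), ([414, 2, 87, 18], 0.63), ([247, 82, 47, 51], 0.49)]
t 30.1 pos [ 0.3348 -0.2171  0.3003] rot [1.7998e+02 1.0000e-02 8.3330e+01] F [-0.2  0.3 -0. ] op 35.9
 turn [0.0004 0.0001 0.0023]
```

View pics/top13c.png

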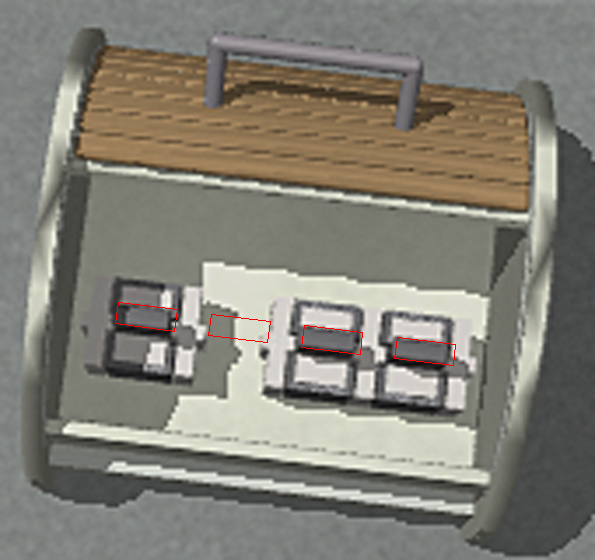

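View pics/scene13c.png

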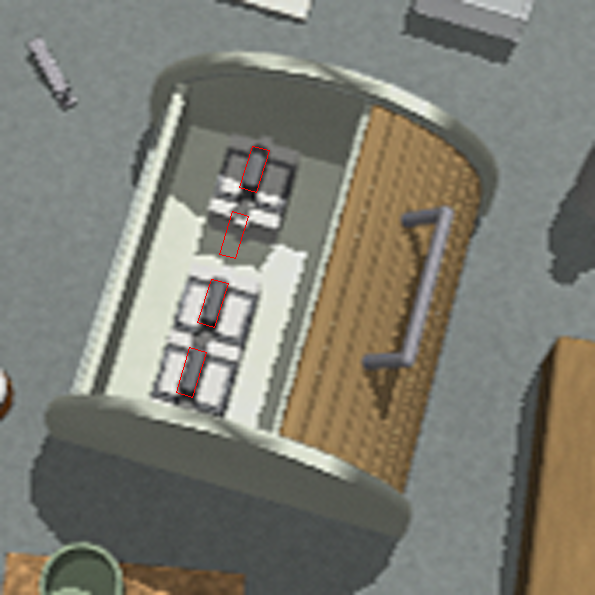

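Run:
```python
from a import *
from go import go
G={y:cab(T,[-45,y,106])[0] for y in (90,-30,-90)}
for y in G: print(y,G[y].round(4))
a=np.radians(-8)
for x in (-80,0,80): print(x,.430+x/1e3*np.cos(a),.333+x/1e3*np.sin(a))
g=G[90]
go((g[0],g[1],.3),tuple(g))
g=G[-90]
go((g[0],g[1],.3),tuple(g))
```

```text
90 [0.5315 0.0552 0.106 ]
-30 [ 0.5173 -0.0639  0.106 ]
-90 [ 0.5101 -0.1235  0.106 ]
-80 0.35077855450067436 0.34413384807680525
0 0.43 0.333
80 0.5092214454993256 0.3218661519231948
t 30.1 pos [ 0.3348 -0.2171  0.3003] rot [1.7998e+02 1.0000e-02 8.3330e+01] F [-0.2  0.3 -0. ] op 35.9
 turn [0.0004 0.0001 0.0023]
 -> (np.float64(0.5315029871829575), np.float64(0.05520587690063296), 0.3) tool mm [293.7 163.    0.3]
 -> (np.float64(0.5315029871829575), np.float64(0.05520587690063296), np.float64(0.106)) tool mm [  0.  -0. 194.]
t 30.1 pos [ 0.3348 -0.2171  0.3003] rot [1.7998e+02 1.0000e-02 8.3330e+01] F [-0.2  0.3 -0. ] op 35.9
 turn [0.0004 0.0001 0.0023]
 -> (np.float64(0.5101335061697192), np.float64(-0.12352113639401381), 0.3) tool mm [113.7 163.    0.3]
 -> (np.float64(0.5101335061697192), np.float64(-0.12352113639401381), np.float64(0.106)) tool mm [  0.  -0. 194.]
```

servo_tool:
  motion:
    - [[29,41,0,0,0,0.002],[29,41,0,0,0,0],[28,41,0,0,0,0],[28,40,0,0,0,0],[0,0,0,0,0,0]]
  gripper: 44

```text
time: 30.65
ee_pos: [0.5133, -0.1211, 0.2974]
tcp_rot: [-179.8, -0.1, 83.4]
wrist_force: [-0.0, 0.4, -1.5]
opening: 0.0438
```

servo_tool:
  motion:
    - [[0,0,30,0,0,0],[0,0,30,0,0,0],[0,0,0,0,0,0],[0,0,0,0,0,0]]

```text
time: 31.05
ee_pos: [0.5092, -0.1241, 0.2409]
tcp_rot: [-180.0, 0.0, 83.1]
wrist_force: [-0.1, 0.1, 1.2]
opening: 0.0439
```

Run:
```python
from a import *
from go import go
p=snap('wrist','w14')
go((.5101,-.1235,.24))
im=cv2.imread('pics/w14.png')
for y in(-90,-30,30,90):
    L=[[-45+a,y+b,118] for a,b in ((-7,-19),(7,-19),(7,19),(-7,19))]
    cv2.polylines(im,[proj(p,cab(T,L)).astype(int)],True,(0,0,255),1)
cv2.imwrite('pics/w14.png',im)
```

```text
t 31.1 pos [ 0.5097 -0.1242  0.2418] rot [1.7991e+02 1.0000e-02 8.3140e+01] F [ 1.  -0.4 -0.9] op 44.2
 turn [ 0.0016  0.0002 -0.0011]
 -> (0.5101, -0.1235, 0.24) tool mm [0.8 0.3 1.8]
```

View pics/w14.png

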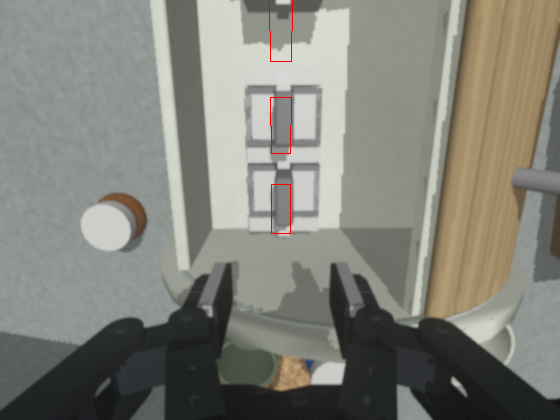

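servo_tool:
  motion:
    - [[2,1,30,0,0,0],[0,0,30,0,0,0],[0,0,30,0,0,0],[0,0,20,0,0,0],[0,0,0,0,0,0]]

```text
time: 31.6
ee_pos: [0.5103, -0.1224, 0.1293]
tcp_rot: [-179.9, -0.0, 83.1]
wrist_force: [-0.2, 0.4, 0.6]
opening: 0.0439
```

servo_tool:
  motion:
    - [[0,0,15,0,0,0],[0,0,9,0,0,0],[0,0,0,0,0,0],[0,0,0,0,0,0]]

```text
time: 32.0
ee_pos: [0.511, -0.1225, 0.1066]
tcp_rot: [180.0, 0.0, 83.1]
wrist_force: [-0.5, -0.0, 0.1]
opening: 0.0438
```

servo_tool:
  motion:
    - [[0,0,0,0,0,0],[0,0,0,0,0,0],[0,0,0,0,0,0],[0,0,0,0,0,0],[0,0,0,0,0,0]]
  gripper: 5
  newtons: 40

```text
time: 32.5
ee_pos: [0.5111, -0.1225, 0.1066]
tcp_rot: [179.9, 0.0, 83.1]
wrist_force: [0.5, 0.6, 3.3]
opening: 0.0131
```

Run:
```python
from a import *
from go import go
p=snap('wrist','w15')
go((.5101,-.1235,.106))
```

```text
t 32.5 pos [ 0.5111 -0.1225  0.1066] rot [1.7994e+02 1.0000e-02 8.3120e+01] F [ 1.3 -0.8  3.4] op 13.4
 turn [ 0.001   0.0001 -0.0013]
 -> (0.5101, -0.1235, 0.106) tool mm [-1.1 -0.9  0.6]
```

View pics/w15.png

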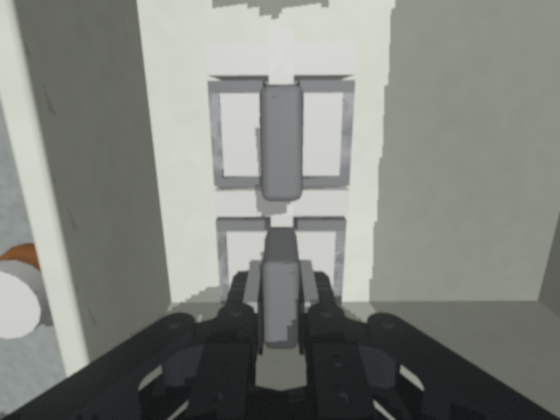

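Fin gripped (opening 13.4, expected 14). Lift straight up, slowly at first.

servo_tool:
  motion:
    - [[0,0,-5,0,0,0],[0,0,-12,0,0,0],[0,0,-12,0,0,0],[0,0,-12,0,0,0],[0,0,-12,0,0,0]]

```text
time: 33.05
ee_pos: [0.511, -0.1225, 0.1605]
tcp_rot: [180.0, 0.0, 83.1]
wrist_force: [0.9, 0.5, -0.2]
opening: 0.013
```

servo_tool:
  motion:
    - [[0,0,-20,0,0,0],[0,0,-30,0,0,0],[0,0,-40,0,0,0],[0,0,-40,0,0,0],[0,0,-31,0,0,0]]

```text
time: 33.55
ee_pos: [0.5106, -0.1224, 0.3234]
tcp_rot: [179.9, 0.0, 83.1]
wrist_force: [1.1, -0.3, -1.0]
opening: 0.0134
```

Run:
```python
from a import *
from go import go
go((.5,-.06,.32),(.509,.322,.32),(.509,.322,.12))
p=snap('scene','s16')
```

```text
t 33.5 pos [ 0.5106 -0.1224  0.3234] rot [1.7987e+02 2.0000e-02 8.3120e+01] F [ 1.1 -0.3 -1. ] op 13.4
 turn [ 0.0023  0.0003 -0.0013]
 -> (0.5, -0.06, 0.32) tool mm [ 60.7 -18.    3.4]
 -> (0.509, 0.322, 0.32) tool mm [380.4 -36.3  -0. ]
 -> (0.509, 0.322, 0.12) tool mm [  0.  -0. 200.]
```

View pics/s16.png

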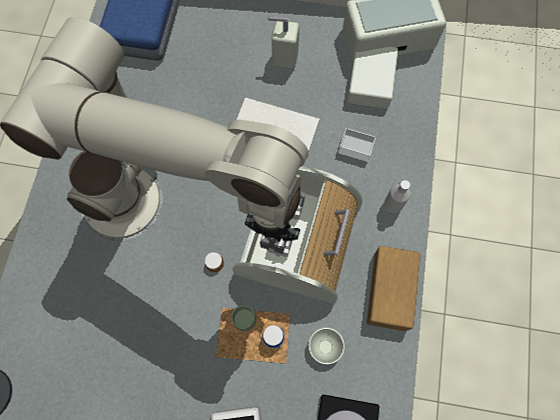

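servo_tool:
  motion:
    - [[30,-4,-2,0,0,0],[37,-4,0,0,0,0],[37,-5,0,0,0,0],[37,-4,0,0,0,0],[37,-5,0,0,0,0]]

```text
time: 34.1
ee_pos: [0.51, 0.0583, 0.3227]
tcp_rot: [180.0, -0.0, 83.1]
wrist_force: [0.8, -0.4, -0.9]
opening: 0.0137
```

servo_tool:
  motion:
    - [[37,-4,0,0,0,0],[37,-5,0,0,0,0],[37,-4,0,0,0,0],[37,-5,0,0,0,0],[37,-4,0,0,0,0]]

```text
time: 34.6
ee_pos: [0.5102, 0.2447, 0.3228]
tcp_rot: [180.0, -0.0, 83.1]
wrist_force: [0.4, -0.2, -0.7]
opening: 0.0134
```

servo_tool:
  motion:
    - [[37,-5,0,0,0,0],[37,-5,20,0,0,0],[4,0,40,0,0,0],[0,0,40,0,0,0],[0,0,40,0,0,0]]

```text
time: 35.1
ee_pos: [0.5097, 0.3224, 0.1809]
tcp_rot: [180.0, -0.0, 83.2]
wrist_force: [-0.1, 1.6, -1.0]
opening: 0.0134
```

servo_tool:
  motion:
    - [[0,0,0,0,0,0],[0,0,0,0,0,0],[0,0,0,0,0,0]]

```text
time: 35.4
ee_pos: [0.511, 0.3223, 0.1854]
tcp_rot: [179.8, -0.1, 83.1]
wrist_force: [-0.2, 0.9, -0.0]
opening: 0.0136
```

Run:
```python
from a import *
from go import go
go((.509,.322,.085))
p=snap('top','t17')
r=bot.look_for(p,'tumbler')[:2];print(r)
```

```text
t 35.4 pos [0.511  0.3223 0.1854] rot [ 1.7982e+02 -1.5000e-01  8.3110e+01] F [-0.2  0.9 -0. ] op 13.6
 turn [ 0.0032 -0.0026 -0.0015]
 -> (0.509, 0.322, 0.085) tool mm [ -0.6  -1.9 100.4]
[{'rect': [129.7, 128.2, 40.3, 48.2], 'confidence': 0.63}, {'rect': [377.4, 238.8, 35.5, 33.8], 'confidence': 0.62}]
```

View pics/t17.png

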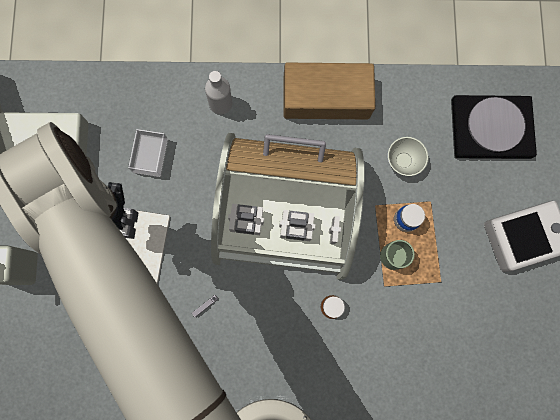

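servo_tool:
  motion:
    - [[0,-1,30,0,0,0],[0,0,35,0,0,0],[0,0,18,0,0,0],[0,0,10,0,0,0],[0,0,0,0,0,0]]

```text
time: 36.0
ee_pos: [0.5091, 0.3219, 0.0891]
tcp_rot: [-180.0, 0.0, 83.1]
wrist_force: [-0.1, -0.5, -0.5]
opening: 0.0132
```

servo_tool:
  motion:
    - [[0,0,0,0,0,0],[0,0,0,0,0,0]]

```text
time: 36.2
ee_pos: [0.5098, 0.3224, 0.0909]
tcp_rot: [179.9, -0.1, 83.1]
wrist_force: [0.5, 0.7, -0.4]
opening: 0.0138
```

Run:
```python
from a import *
from go import go
go((.509,.322,.085))
p=bot.camera('top'); P=ray(p,(400,254.5),.075)[:2]-[.4825,-.3378]; a=np.radians(4.4); print(P@np.array([[np.cos(a),-np.sin(a)],[np.sin(a),np.cos(a)]]))
```

```text
t 36.2 pos [0.5098 0.3224 0.0909] rot [ 1.7989e+02 -9.0000e-02  8.3120e+01] F [ 0.5  0.7 -0.4] op 13.8
 turn [ 0.002  -0.0016 -0.0014]
 -> (0.509, 0.322, 0.085) tool mm [-0.5 -0.7  5.9]
[-0.03091646  0.04181032]
```

servo_tool:
  motion:
    - [[0,0,3,0,0,0],[0,0,2,0,0,0],[0,0,0,0,0,0],[0,0,0,0,0,0]]

```text
time: 36.65
ee_pos: [0.5094, 0.3221, 0.0846]
tcp_rot: [179.9, -0.0, 83.1]
wrist_force: [0.6, -0.1, 3.4]
opening: 0.0135
```

servo_tool:
  motion:
    - [[0,0,0,0,0,0],[0,0,0,0,0,0],[0,0,0,0,0,0],[0,0,0,0,0,0]]
  gripper: 44

```text
time: 37.05
ee_pos: [0.5089, 0.322, 0.0839]
tcp_rot: [-180.0, 0.0, 83.1]
wrist_force: [-0.3, 0.7, 2.0]
opening: 0.0439
```

servo_tool:
  motion:
    - [[0,0,-30,0,0,0],[0,0,-50,0,0,0],[0,0,-50,0,0,0],[0,0,-50,0,0,0],[0,0,-35,0,0,0]]

```text
time: 37.55
ee_pos: [0.509, 0.3219, 0.3029]
tcp_rot: [179.9, -0.1, 83.1]
wrist_force: [0.1, 1.0, 0.2]
opening: 0.0438
```

Run:
```python
from a import *
from go import go
g=cab(T,[-44,90,106])[0]
go((g[0],g[1],.3),tuple(g)) 
p=snap('scene','s18')
```

```text
t 37.5 pos [0.509  0.3219 0.3029] rot [ 1.7985e+02 -1.2000e-01  8.3120e+01] F [0.1 1.  0.2] op 43.8
 turn [ 0.0026 -0.0021 -0.0013]
 -> (np.float64(0.5324959150345944), np.float64(0.05508715756167052), 0.3) tool mm [-262.2   55.     2.9]
 -> (np.float64(0.5324959150345944), np.float64(0.05508715756167052), np.float64(0.106)) tool mm [  0.  -0. 194.]
```

View pics/s18.png

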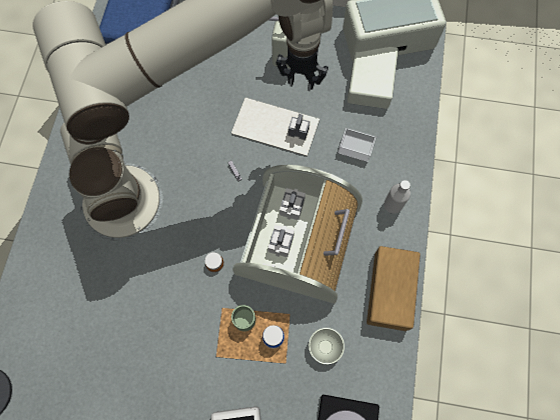

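First cassette stands on the board. Next: slot +90.

servo_tool:
  motion:
    - [[-38,8,0,0,0,0],[-38,8,0,0,0,0],[-38,8,0,0,0,0],[-38,8,0,0,0,0],[-38,8,0,0,0,0]]

```text
time: 38.1
ee_pos: [0.5258, 0.1271, 0.299]
tcp_rot: [180.0, -0.0, 83.1]
wrist_force: [1.3, -0.1, -0.2]
opening: 0.044
```

servo_tool:
  motion:
    - [[-38,8,0,0,0,0],[-34,7,0,0,0,0],[0,0,40,0,0,0],[0,0,0,0,0,0],[0,0,0,0,0,0]]

```text
time: 38.6
ee_pos: [0.5318, 0.0554, 0.2592]
tcp_rot: [-179.9, 0.0, 83.1]
wrist_force: [0.4, -0.5, 1.2]
opening: 0.0442
```

servo_tool:
  motion:
    - [[0,0,20,0,0,0],[0,0,0,0,0,0],[0,0,0,0,0,0]]

```text
time: 38.9
ee_pos: [0.5326, 0.0559, 0.2408]
tcp_rot: [179.9, -0.0, 83.2]
wrist_force: [0.2, 0.4, 0.2]
opening: 0.044
```

Run:
```python
from a import *
from go import go
g=cab(T,[-44,90,106])[0]
p=snap('wrist','w19')
go((g[0],g[1],.24))
```

```text
t 39.0 pos [0.5327 0.0559 0.2409] rot [ 1.7989e+02 -2.0000e-02  8.3180e+01] F [ 0.5 -0.5 -0.8] op 44.0
 turn [ 0.0019 -0.0004 -0.0004]
 -> (np.float64(0.5324959150345944), np.float64(0.05508715756167052), 0.24) tool mm [-0.8 -0.1  0.9]
```

View pics/w19.png

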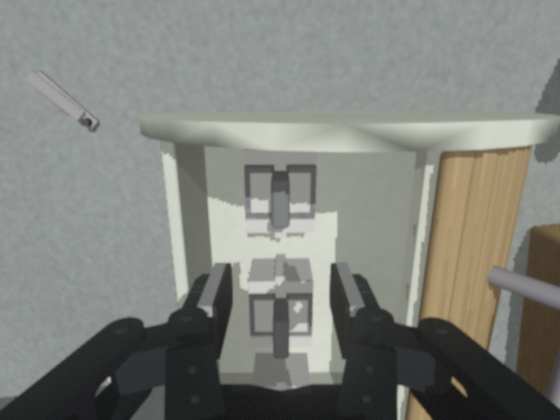

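Run:
```python
from a import *
p=snap('scene','s20')
im=cv2.imread('pics/s20.png')[130:300,190:390];cv2.imwrite('pics/s20c.png',cv2.resize(im,None,fx=3.5,fy=3.5,interpolation=cv2.INTER_CUBIC))
```

```text
(no output)
```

View pics/s20c.png

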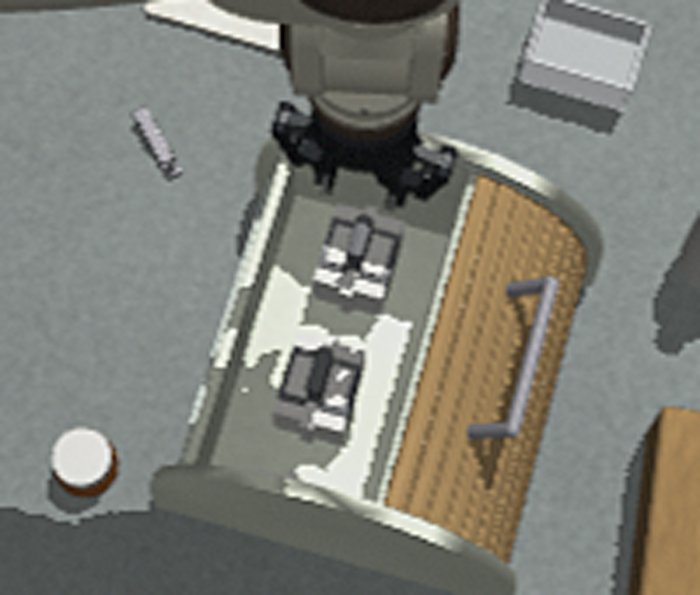

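servo_tool:
  motion:
    - [[-2,0,25,0,0,0],[0,0,25,0,0,0],[0,0,25,0,0,0],[0,0,0,0,0,0],[0,0,0,0,0,0]]

```text
time: 39.5
ee_pos: [0.5322, 0.0534, 0.1653]
tcp_rot: [180.0, -0.0, 83.1]
wrist_force: [-0.6, -0.3, 0.0]
opening: 0.044
```

servo_tool:
  motion:
    - [[0,0,20,0,0,0],[0,0,15,0,0,0],[0,0,10,0,0,0],[0,0,0,0,0,0],[0,0,0,0,0,0]]

```text
time: 40.0
ee_pos: [0.5321, 0.0533, 0.1196]
tcp_rot: [180.0, -0.0, 83.1]
wrist_force: [-0.9, 0.0, -0.0]
opening: 0.0437
```

```bash
python3 go.py
python3 - <<'E'
from a import *
p=snap('wrist','w21')
E
```

```text
t 40.0 pos [0.5321 0.0533 0.1196] rot [179.99  -0.    83.12] F [-0.9  0.  -0. ] op 43.7
 turn [ 0.0002 -0.0001 -0.0013]
```

View pics/w21.png

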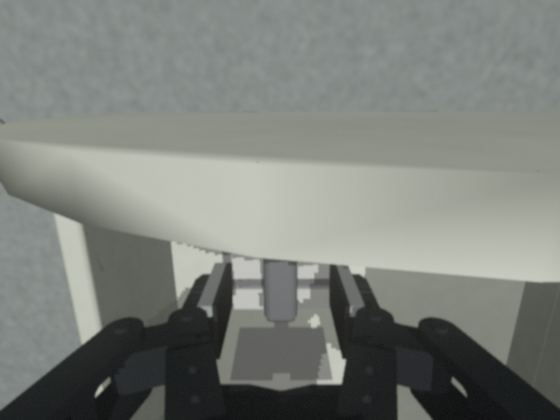

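servo_tool:
  motion:
    - [[2,0,7,0,0,0],[0,0,6,0,0,0],[0,0,0,0,0,0],[0,0,0,0,0,0]]

```text
time: 40.45
ee_pos: [0.5321, 0.0552, 0.1058]
tcp_rot: [-180.0, 0.0, 83.1]
wrist_force: [0.3, 0.2, -0.3]
opening: 0.044
```

servo_tool:
  motion:
    - [[0,0,0,0,0,0],[0,0,0,0,0,0],[0,0,0,0,0,0],[0,0,0,0,0,0],[0,0,0,0,0,0]]
  gripper: 5

```text
time: 40.95
ee_pos: [0.5324, 0.0553, 0.1064]
tcp_rot: [180.0, -0.0, 83.1]
wrist_force: [-1.1, -0.5, 3.3]
opening: 0.0131
```

servo_tool:
  motion:
    - [[0,0,-5,0,0,0],[0,0,-12,0,0,0],[0,0,-12,0,0,0],[0,0,-12,0,0,0],[0,0,-12,0,0,0]]

```text
time: 41.45
ee_pos: [0.5325, 0.0553, 0.1606]
tcp_rot: [180.0, -0.0, 83.1]
wrist_force: [-0.5, 0.9, -1.2]
opening: 0.0135
```

servo_tool:
  motion:
    - [[0,0,-20,0,0,0],[0,0,-30,0,0,0],[0,0,-40,0,0,0],[0,0,-40,0,0,0],[0,0,-35,0,0,0]]

```text
time: 41.95
ee_pos: [0.532, 0.0552, 0.3271]
tcp_rot: [179.9, -0.0, 83.1]
wrist_force: [0.3, 0.3, -1.3]
opening: 0.0131
```

```bash
python3 go.py .43,.333,.32
python3 - <<'E'
from a import *
p=snap('wrist','w22')
E
```

```text
t 42.0 pos [0.532  0.0552 0.3271] rot [ 1.799e+02 -2.000e-02  8.313e+01] F [ 0.3  0.3 -1.3] op 13.1
 turn [ 0.0017 -0.0004 -0.0013]
 -> (0.43, 0.333, 0.32) tool mm [ 263.7 -134.1    7.1]
```

View pics/w22.png

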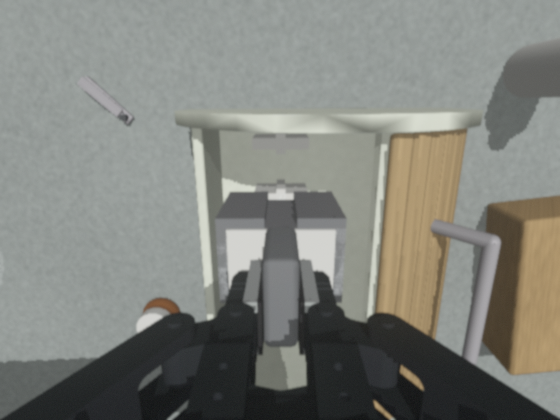

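servo_tool:
  motion:
    - [[38,-19,0,0,0,0],[38,-19,0,0,0,0],[38,-19,0,0,0,0],[38,-19,0,0,0,0],[38,-19,0,0,0,0]]

```text
time: 42.5
ee_pos: [0.4598, 0.2567, 0.3248]
tcp_rot: [180.0, -0.0, 83.1]
wrist_force: [0.7, 0.0, -1.2]
opening: 0.0138
```

servo_tool:
  motion:
    - [[38,-20,0,0,0,0],[36,-19,20,0,0,0],[0,0,40,0,0,0],[0,0,40,0,0,0],[0,0,40,0,0,0]]

```text
time: 43.0
ee_pos: [0.4305, 0.3339, 0.1831]
tcp_rot: [180.0, -0.0, 83.2]
wrist_force: [0.7, 1.2, -0.9]
opening: 0.0131
```

servo_tool:
  motion:
    - [[0,0,0,0,0,0],[0,0,0,0,0,0],[0,0,0,0,0,0]]

```text
time: 43.3
ee_pos: [0.4318, 0.334, 0.1872]
tcp_rot: [179.8, -0.2, 83.1]
wrist_force: [0.6, 1.0, -1.4]
opening: 0.0136
```

```bash
python3 go.py .43,.333,.089
python3 - <<'E'
from a import *
p=snap('wrist','w23')
E
```

```text
t 43.3 pos [0.4318 0.334  0.1872] rot [ 1.7984e+02 -1.6000e-01  8.3110e+01] F [ 0.6  1.  -1.4] op 13.6
 turn [ 0.0028 -0.0028 -0.0015]
 -> (0.43, 0.333, 0.089) tool mm [-1.2 -1.7 98.2]
```

View pics/w23.png

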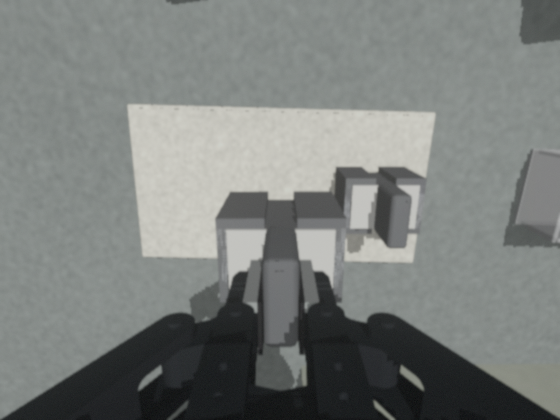

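servo_tool:
  motion:
    - [[-1,-2,30,0,0,0],[0,0,35,0,0,0],[0,0,20,0,0,0],[0,0,10,0,0,0],[0,0,0,0,0,0]]

```text
time: 43.85
ee_pos: [0.429, 0.3327, 0.0895]
tcp_rot: [180.0, -0.0, 83.1]
wrist_force: [0.1, -0.4, -0.9]
opening: 0.0133
```

servo_tool:
  motion:
    - [[0,0,2,0,0,0],[0,0,0,0,0,0],[0,0,0,0,0,0],[0,0,0,0,0,0]]

```text
time: 44.25
ee_pos: [0.429, 0.3329, 0.0878]
tcp_rot: [180.0, -0.0, 83.1]
wrist_force: [-0.2, 0.5, -0.8]
opening: 0.0135
```

servo_tool:
  motion:
    - [[0,0,2,0,0,0],[0,0,1,0,0,0],[0,0,0,0,0,0],[0,0,0,0,0,0]]

```text
time: 44.65
ee_pos: [0.4288, 0.3327, 0.0844]
tcp_rot: [180.0, -0.0, 83.1]
wrist_force: [-1.6, -1.2, 3.4]
opening: 0.0132
```

servo_tool:
  motion:
    - [[0,0,0,0,0,0],[0,0,0,0,0,0],[0,0,0,0,0,0],[0,0,0,0,0,0]]
  gripper: 44

```text
time: 45.05
ee_pos: [0.4287, 0.3326, 0.084]
tcp_rot: [-180.0, 0.0, 83.1]
wrist_force: [-0.3, 0.3, -0.3]
opening: 0.0438
```

servo_tool:
  motion:
    - [[0,0,-30,0,0,0],[0,0,-50,0,0,0],[0,0,-50,0,0,0],[0,0,-50,0,0,0],[0,0,-40,0,0,0]]

```text
time: 45.55
ee_pos: [0.4286, 0.3326, 0.3072]
tcp_rot: [179.9, -0.1, 83.1]
wrist_force: [0.2, 0.5, -0.6]
opening: 0.0444
```

Run:
```python
from a import *
from go import go
g=cab(T,[-44,-30,106])[0]
go((g[0],g[1],.3),tuple(g)) 
p=snap('scene','s24')
```

```text
t 45.5 pos [0.4286 0.3326 0.3072] rot [ 1.7991e+02 -9.0000e-02  8.3120e+01] F [ 0.2  0.5 -0.6] op 44.4
 turn [ 0.0016 -0.0016 -0.0014]
 -> (np.float64(0.5182495943591021), np.float64(-0.06406418463476066), 0.3) tool mm [-383.2  136.     7.2]
 -> (np.float64(0.5182495943591021), np.float64(-0.06406418463476066), np.float64(0.106)) tool mm [  0.  -0. 194.]
```

View pics/s24.png

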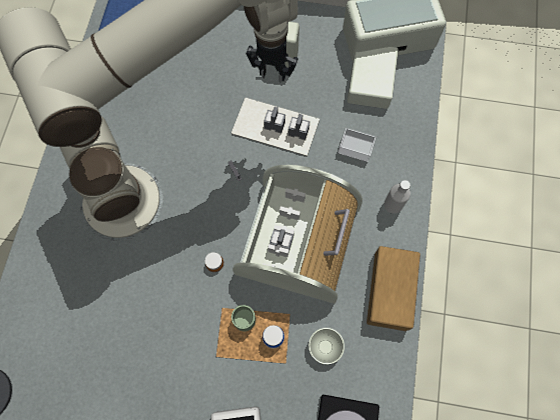

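Two stand on the board; last one at slot −30.

servo_tool:
  motion:
    - [[-38,14,0,0,0,0],[-38,14,0,0,0,0],[-38,14,0,0,0,0],[-38,14,0,0,0,0],[-38,14,0,0,0,0]]

```text
time: 46.1
ee_pos: [0.4756, 0.1341, 0.3041]
tcp_rot: [180.0, -0.0, 83.1]
wrist_force: [0.3, 0.9, 0.7]
opening: 0.0438
```

servo_tool:
  motion:
    - [[-38,14,0,0,0,0],[-38,13,0,0,0,0],[-38,13,0,0,0,0],[-38,13,0,0,0,0],[-39,13,0,0,0,0]]

```text
time: 46.6
ee_pos: [0.5182, -0.0635, 0.3041]
tcp_rot: [180.0, -0.0, 83.1]
wrist_force: [1.6, 0.6, -0.2]
opening: 0.0438
```

servo_tool:
  motion:
    - [[0,0,30,0,0,0],[0,0,30,0,0,0],[0,0,0,0,0,0],[0,0,0,0,0,0]]

```text
time: 47.0
ee_pos: [0.5179, -0.0618, 0.2446]
tcp_rot: [-180.0, -0.0, 83.1]
wrist_force: [-0.7, -0.1, -0.3]
opening: 0.0442
```

Run:
```python
from a import *
from go import go
g=cab(T,[-44,-30,106])[0]
p=snap('wrist','w25')
go((g[0],g[1],.24))
```

```text
t 47.0 pos [ 0.5183 -0.0617  0.2456] rot [179.92   0.    83.15] F [ 0.5 -0.2  0.3] op 44.1
 turn [ 0.0013  0.     -0.0009]
 -> (np.float64(0.5182495943591021), np.float64(-0.06406418463476066), 0.24) tool mm [-2.4  0.2  5.6]
```

View pics/w25.png

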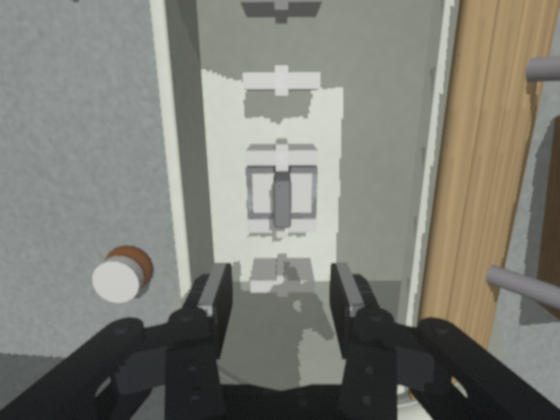

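Aligned (fin at column 282, jaw middle 281).

servo_tool:
  motion:
    - [[-1,0,30,0,0,0],[0,0,30,0,0,0],[0,0,30,0,0,0],[0,0,20,0,0,0],[0,0,0,0,0,0]]

```text
time: 47.55
ee_pos: [0.5176, -0.0625, 0.1333]
tcp_rot: [-179.9, 0.0, 83.2]
wrist_force: [0.1, 0.1, 0.3]
opening: 0.0441
```

servo_tool:
  motion:
    - [[0,0,17,0,0,0],[0,0,11,0,0,0],[0,0,0,0,0,0],[0,0,0,0,0,0]]

```text
time: 47.95
ee_pos: [0.5185, -0.0628, 0.1073]
tcp_rot: [179.9, 0.0, 83.1]
wrist_force: [-0.4, 0.4, 0.4]
opening: 0.0442
```

servo_tool:
  motion:
    - [[0,0,0,0,0,0],[0,0,0,0,0,0],[0,0,0,0,0,0],[0,0,0,0,0,0],[0,0,0,0,0,0]]
  gripper: 5

```text
time: 48.45
ee_pos: [0.5185, -0.063, 0.107]
tcp_rot: [179.9, -0.0, 83.1]
wrist_force: [0.5, -0.6, 6.2]
opening: 0.0133
```

servo_tool:
  motion:
    - [[0,0,-5,0,0,0],[0,0,-12,0,0,0],[0,0,-12,0,0,0],[0,0,-12,0,0,0],[0,0,-12,0,0,0]]

```text
time: 48.95
ee_pos: [0.5182, -0.0629, 0.1605]
tcp_rot: [180.0, 0.0, 83.1]
wrist_force: [0.2, 0.1, -0.5]
opening: 0.0132
```

servo_tool:
  motion:
    - [[0,0,-20,0,0,0],[0,0,-30,0,0,0],[0,0,-40,0,0,0],[0,0,-40,0,0,0],[0,0,-35,0,0,0]]

```text
time: 49.45
ee_pos: [0.5177, -0.0628, 0.327]
tcp_rot: [179.9, 0.0, 83.1]
wrist_force: [0.5, 0.2, -0.8]
opening: 0.0136
```

```bash
python3 go.py .351,.344,.32
python3 - <<'E'
from a import *
p=snap('wrist','w26')
E
```

```text
t 49.5 pos [ 0.5177 -0.0628  0.327 ] rot [179.91   0.    83.12] F [ 0.5  0.2 -0.8] op 13.6
 turn [ 0.0016  0.     -0.0013]
 -> (0.351, 0.344, 0.32) tool mm [ 384.2 -213.7    7. ]
```

View pics/w26.png

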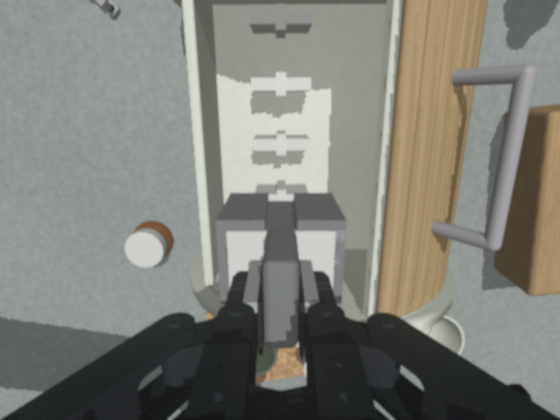

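servo_tool:
  motion:
    - [[32,-17,0,0,0,0],[32,-18,0,0,0,0],[32,-18,0,0,0,0],[32,-18,0,0,0,0],[32,-18,0,0,0,0]]

```text
time: 50.0
ee_pos: [0.448, 0.1077, 0.3249]
tcp_rot: [180.0, -0.0, 83.1]
wrist_force: [0.3, 1.1, -0.8]
opening: 0.0136
```

servo_tool:
  motion:
    - [[32,-18,0,0,0,0],[32,-18,0,0,0,0],[32,-18,0,0,0,0],[32,-18,0,0,0,0],[32,-18,0,0,0,0]]

```text
time: 50.5
ee_pos: [0.3777, 0.2775, 0.3249]
tcp_rot: [180.0, -0.0, 83.1]
wrist_force: [1.4, -0.6, -1.1]
opening: 0.0134
```

servo_tool:
  motion:
    - [[32,-18,0,0,0,0],[32,-18,20,0,0,0],[0,0,40,0,0,0],[0,0,40,0,0,0],[0,0,40,0,0,0]]

```text
time: 51.0
ee_pos: [0.3503, 0.3445, 0.1833]
tcp_rot: [180.0, -0.0, 83.2]
wrist_force: [-0.7, 0.3, -1.2]
opening: 0.0134
```

servo_tool:
  motion:
    - [[0,0,0,0,0,0],[0,0,0,0,0,0],[0,0,0,0,0,0]]

```text
time: 51.3
ee_pos: [0.3514, 0.3448, 0.1871]
tcp_rot: [179.9, -0.2, 83.1]
wrist_force: [-0.7, -0.5, -0.6]
opening: 0.0136
```

```bash
python3 go.py .351,.344,.089
python3 - <<'E'
from a import *
p=snap('wrist','w27')
E
```

```text
t 51.3 pos [0.3514 0.3448 0.1871] rot [ 1.7986e+02 -1.7000e-01  8.3110e+01] F [-0.7 -0.5 -0.6] op 13.6
 turn [ 0.0024 -0.003  -0.0015]
 -> (0.351, 0.344, 0.089) tool mm [-0.9 -0.3 98.1]
```

View pics/w27.png

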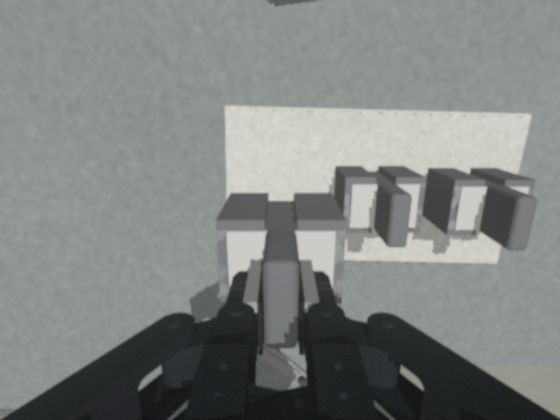

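servo_tool:
  motion:
    - [[0,0,30,0,0,0],[0,0,35,0,0,0],[0,0,20,0,0,0],[0,0,10,0,0,0],[0,0,0,0,0,0]]

```text
time: 51.85
ee_pos: [0.3507, 0.3442, 0.0895]
tcp_rot: [180.0, -0.0, 83.1]
wrist_force: [-0.0, -0.0, -0.5]
opening: 0.0133
```

servo_tool:
  motion:
    - [[0,0,3,0,0,0],[0,0,2,0,0,0],[0,0,0,0,0,0],[0,0,0,0,0,0]]

```text
time: 52.25
ee_pos: [0.351, 0.3445, 0.085]
tcp_rot: [179.9, -0.1, 83.1]
wrist_force: [0.8, 0.6, 2.2]
opening: 0.0136
```

servo_tool:
  motion:
    - [[0,0,0,0,0,0],[0,0,0,0,0,0],[0,0,0,0,0,0],[0,0,0,0,0,0]]
  gripper: 44

```text
time: 52.65
ee_pos: [0.3505, 0.3441, 0.0841]
tcp_rot: [-180.0, 0.0, 83.1]
wrist_force: [-0.2, 0.3, 0.2]
opening: 0.0441
```

servo_tool:
  motion:
    - [[0,0,-30,0,0,0],[0,0,-50,0,0,0],[0,0,-50,0,0,0],[0,0,-50,0,0,0],[0,0,-40,0,0,0]]

```text
time: 53.15
ee_pos: [0.3504, 0.344, 0.3071]
tcp_rot: [179.9, -0.1, 83.1]
wrist_force: [0.4, 0.2, -0.1]
opening: 0.0444
```

servo_tool:
  motion:
    - [[0,0,-10,0,0,0],[0,0,0,0,0,0],[0,0,0,0,0,0]]
  gripper: 30

```text
time: 53.45
ee_pos: [0.3505, 0.3441, 0.3126]
tcp_rot: [-179.9, 0.1, 83.1]
wrist_force: [0.0, -0.1, -0.8]
opening: 0.0302
```

Run:
```python
from a import *
from go import go
go((.6817,-.053,.31),(.6817,-.053,.211))
p=snap('scene','s28'); p=snap('top','t28')
```

```text
t 53.5 pos [0.3505 0.3441 0.3126] rot [-1.7994e+02  8.0000e-02  8.3120e+01] F [ 0.  -0.1 -0.8] op 30.2
 turn [-0.0011  0.0013 -0.0013]
 -> (0.6817, -0.053, 0.31) tool mm [-355.1  375.9    2.6]
 -> (0.6817, -0.053, 0.211) tool mm [ 0. -0. 99.]
```

View pics/s28.png

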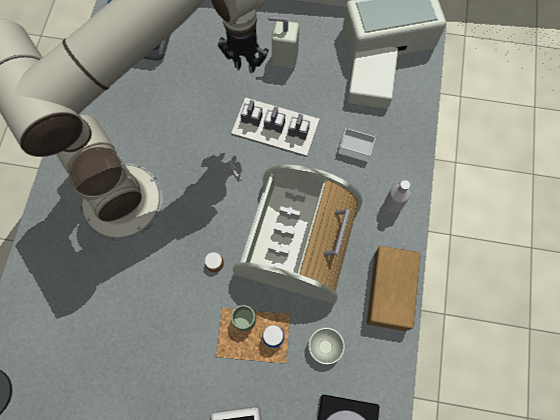

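View pics/t28.png

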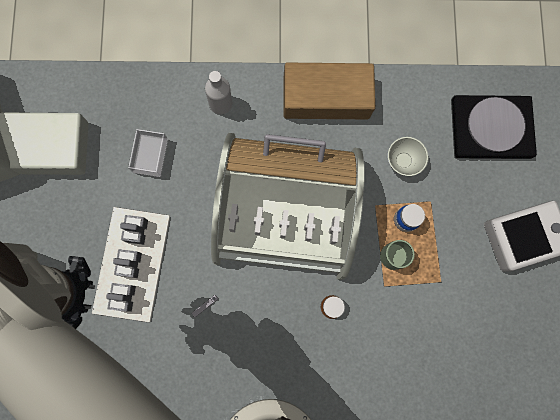

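servo_tool:
  motion:
    - [[-30,32,0,0,0,0],[-32,34,0,0,0,0],[-32,34,0,0,0,0],[-32,34,0,0,0,0],[-32,34,0,0,0,0]]

```text
time: 54.05
ee_pos: [0.4989, 0.1654, 0.3127]
tcp_rot: [-179.9, 0.0, 83.1]
wrist_force: [0.4, 0.5, 0.3]
opening: 0.0295
```

servo_tool:
  motion:
    - [[-32,34,0,0,0,0],[-32,34,0,0,0,0],[-32,34,0,0,0,0],[-32,34,0,0,0,0],[-32,34,0,0,0,0]]

```text
time: 54.55
ee_pos: [0.6487, -0.0138, 0.3125]
tcp_rot: [-179.9, 0.0, 83.1]
wrist_force: [1.5, 0.9, 0.5]
opening: 0.0303
```

servo_tool:
  motion:
    - [[-32,34,0,0,0,0],[-5,4,0,0,0,0],[0,0,0,0,0,0],[0,0,0,0,0,0]]

```text
time: 54.95
ee_pos: [0.6808, -0.0527, 0.3136]
tcp_rot: [-179.9, -0.0, 83.1]
wrist_force: [0.5, -0.3, -0.2]
opening: 0.0299
```

Run:
```python
from a import *
from go import go
go((.6815,-.053,.27),(.6815,-.053,.211))
p=snap('wrist','w29')
```

```text
t 55.0 pos [ 0.6808 -0.0527  0.3136] rot [-1.7993e+02 -1.0000e-02  8.3140e+01] F [ 0.5 -0.3 -0.2] op 29.9
 turn [-0.0013 -0.0002 -0.001 ]
 -> (0.6815, -0.053, 0.27) tool mm [-0.2  0.7 43.6]
 -> (0.6815, -0.053, 0.211) tool mm [ 0. -0. 59.]
```

View pics/w29.png

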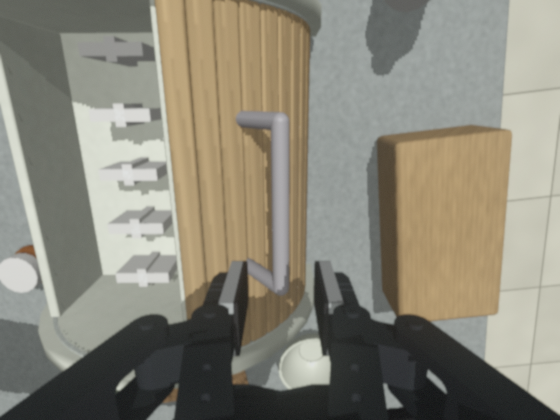

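servo_tool:
  motion:
    - [[0,0,35,0,0,0],[0,0,35,0,0,0],[0,0,31,0,0,0],[0,0,0,0,0,0],[0,0,0,0,0,0]]

```text
time: 55.5
ee_pos: [0.6807, -0.0523, 0.2148]
tcp_rot: [180.0, -0.0, 83.2]
wrist_force: [0.0, 0.1, 0.6]
opening: 0.0297
```

servo_tool:
  motion:
    - [[0,0,0,0,0,0],[0,0,0,0,0,0],[0,0,0,0,0,0]]
  gripper: 14
  newtons: 20

```text
time: 55.8
ee_pos: [0.6814, -0.0532, 0.2149]
tcp_rot: [179.9, -0.0, 83.1]
wrist_force: [-4.9, 1.4, 3.2]
opening: 0.0143
```

```bash
python3 go.py .4506,-.0248,.2106
```

```text
t 55.8 pos [ 0.6814 -0.0532  0.2149] rot [ 1.799e+02 -1.000e-02  8.313e+01] F [-4.9  1.4  3.2] op 14.3
 turn [ 0.0017 -0.0002 -0.0012]
 -> (0.4506, -0.0248, 0.2106) tool mm [   0.9 -232.6    4.3]
```

Reverse arc.

servo_tool:
  motion:
    - [[0,-10,-7,0,0,0],[0,-11,-6,0,0,0],[0,-11,-6,0,0,0],[0,-11,-5,0,0,0],[0,-12,-4,0,0,0]]

```text
time: 56.3
ee_pos: [0.6281, -0.0471, 0.2434]
tcp_rot: [179.6, -0.0, 83.1]
wrist_force: [7.0, -1.3, 5.0]
opening: 0.0141
```

servo_tool:
  motion:
    - [[0,-12,-4,0,0,0],[0,-12,-3,0,0,0],[0,-12,-2,0,0,0],[0,-12,-1,0,0,0],[0,-12,0,0,0,0]]

```text
time: 56.8
ee_pos: [0.5677, -0.0398, 0.2526]
tcp_rot: [179.7, 0.0, 83.1]
wrist_force: [3.5, -0.5, 3.1]
opening: 0.0143
```

servo_tool:
  motion:
    - [[0,-12,0,0,0,0],[0,-12,1,0,0,0],[0,-12,2,0,0,0],[0,-12,3,0,0,0],[0,-12,4,0,0,0]]

```text
time: 57.3
ee_pos: [0.5079, -0.0326, 0.2421]
tcp_rot: [179.8, -0.0, 83.1]
wrist_force: [2.7, -0.3, 1.9]
opening: 0.0139
```

Run:
```python
from a import *
from go import go
for q in (.2,.25,.3,.35):print(q,bar(q))
go((.4506,-.0248,.2106),yaw=83.2)
```

```text
0.2 [ 0.48127402 -0.02942953  0.22501344]
0.25 [ 0.48981631 -0.03045089  0.22904049]
0.3 [ 0.49854778 -0.03149486  0.23263254]
0.35 [ 0.5074466  -0.03255885  0.23578059]
t 57.3 pos [ 0.5079 -0.0326  0.2421] rot [179.8   -0.    83.11] F [ 2.7 -0.3  1.9] op 13.9
 turn [ 0.0036  0.     -0.0016]
 -> (0.4506, -0.0248, 0.2106) tool mm [  0.9 -57.9  31.5]
```

servo_tool:
  motion:
    - [[0,-12,5,0,0,0],[0,-12,6,0,0,0],[0,-11,6,0,0,0],[0,-11,7,0,0,0],[0,-10,7,0,0,0]]

```text
time: 57.8
ee_pos: [0.4522, -0.0258, 0.2108]
tcp_rot: [179.8, 0.0, 83.1]
wrist_force: [2.2, -1.1, 1.0]
opening: 0.0139
```

servo_tool:
  motion:
    - [[0,-3,2,0,0,0],[0,-2,2,0,0,0],[0,0,0,0,0,0],[0,0,0,0,0,0]]

```text
time: 58.2
ee_pos: [0.4492, -0.0254, 0.2079]
tcp_rot: [179.6, -0.0, 83.1]
wrist_force: [7.1, -0.9, 5.0]
opening: 0.0144
```

servo_tool:
  motion:
    - [[0,-3,2,0,0,0],[0,0,0,0,0,0],[0,0,0,0,0,0]]

```text
time: 58.5
ee_pos: [0.4489, -0.0253, 0.2076]
tcp_rot: [179.2, -0.0, 83.1]
wrist_force: [19.6, -2.7, 10.7]
opening: 0.0139
```

servo_tool:
  motion:
    - [[0,4,-3,0,0,0],[0,0,0,0,0,0],[0,0,0,0,0,0]]
  gripper: 36

```text
time: 58.8
ee_pos: [0.4478, -0.0252, 0.2069]
tcp_rot: [-179.9, 0.0, 83.1]
wrist_force: [0.6, -0.6, -0.3]
opening: 0.0356
```

servo_tool:
  motion:
    - [[0,0,-20,0,0,0],[0,0,-40,0,0,0],[0,0,-40,0,0,0],[0,-40,0,0,0,0],[0,-50,0,0,0,0]]

```text
time: 59.3
ee_pos: [0.3589, -0.0144, 0.3071]
tcp_rot: [-179.9, 0.0, 83.1]
wrist_force: [-1.3, 0.6, 0.6]
opening: 0.036
```

servo_tool:
  motion:
    - [[0,-40,0,0,0,0],[0,0,0,0,0,0],[0,0,0,0,0,0],[0,0,0,0,0,0]]

```text
time: 59.7
ee_pos: [0.3194, -0.0097, 0.3067]
tcp_rot: [-180.0, 0.0, 83.1]
wrist_force: [0.3, 0.1, 1.1]
opening: 0.0363
```

Run:
```python
from a import *
from go import go
go()
p=snap('top','t30');snap('scene','s30')
im=cv2.imread('pics/t30.png')[120:290,200:380]
im=cv2.resize(im,None,fx=3.5,fy=3.5,interpolation=cv2.INTER_CUBIC)
for q in (0,.1):
    c=-190*np.cos(.908+q);z=55+190*np.sin(.908+q)
    u=(proj(p,cab(T,[[c,-60,z],[c,60,z]]))-(200,120)+.5)*3.5; cv2.polylines(im,[u.astype(int)],False,(0,255,0) if q==0 else (0,0,255),1)
cv2.imwrite('pics/t30c.png',im)
for l in ['tumbler','pillbottle','acrylic','creamjar','clipper','bowl','cassette0']:
        print(l,[( [round(float(v)) for v in d['rect']],round(d['confidence'],2)) for d in bot.look_for(p,l)[:4]])
```

```text
t 59.7 pos [ 0.3194 -0.0097  0.3067] rot [-179.97    0.     83.12] F [0.3 0.1 1.1] op 36.3
 turn [-0.0004  0.0001 -0.0013]
tumbler [([379, 242, 36, 29], 0.69)]
pillbottle [([396, 207, 30, 24], 0.95), ([211, 135, 151, 142], 0.29)]
acrylic [([130, 127, 40, 49], 0.65)]
creamjar []
clipper [([189, 294, 28, 22], 0.65)]
bowl [([389, 138, 40, 39], 0.57)]
cassette0 [([113, 251, 28, 30], 0.98), ([119, 216, 30, 27], 0.75), ([102, 284, 31, 29], 0.69)]
```

View pics/t30c.png

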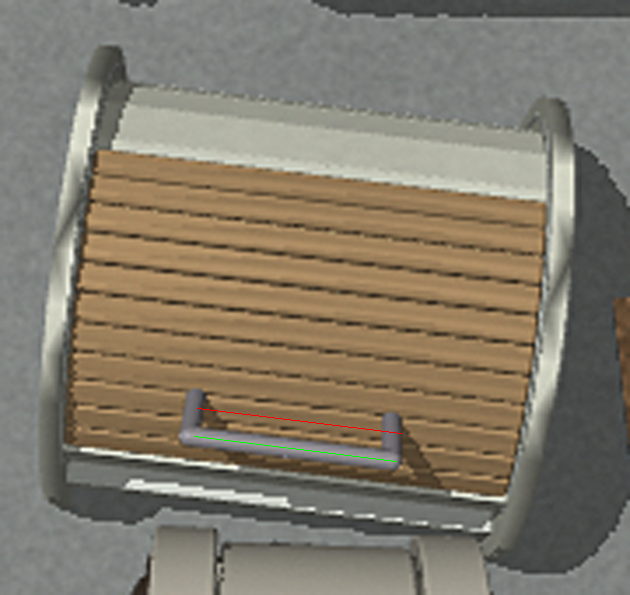

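View pics/s30.png

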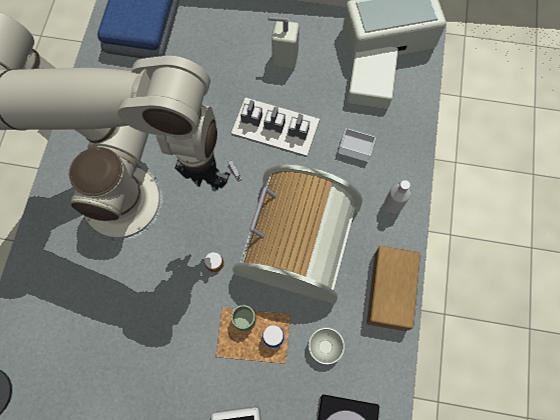

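View pics/t30.png

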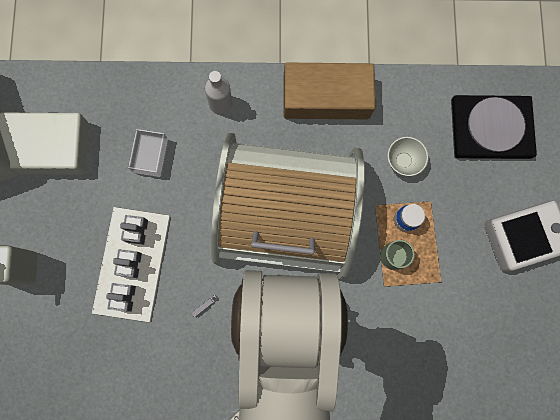

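```bash
python3 -c "
from workcell import bot
print(bot.job_done())"
```

```text
the job is handed in; nothing more can be done
None
```

I carried out the whole task and handed it in at about 60 s, well inside the 210 s limit. `job_done` reports no verdict, so what follows rests on my own last checks.

**What I did**
- **Tumbler and bottle:** I stood both upright on the cork mat.
- **Cover opened:** I rolled it back until I felt the stop, at about 31 N.
- **Cassettes:** three were present, in the slots at y = -90, -30 and +90 mm. I lifted each straight up by its fin and stood them in a row on the filling board, about 80 mm apart.
- **Cover shut:** I rolled it closed until I felt the stop, at about 22 N, then released the bar and backed the arm away.

**What the last pictures and readings showed**
- **Cover:** the pull bar lies on the line calculated for fully shut.
- **Cassettes:** all three are upright on the board, and the rack was empty before I shut the cover.
- **Tumbler and bottle:** both are upright on the mat. The tumbler was knocked about 5 cm aside mid-run. I then measured it at about (-31, +42) mm from the mat's centre, within the limits, so I left it there.
- **Bystanders:** the bowl, clipper and acrylic box have not visibly moved.
- **Arm:** it is clear of everything.

**A check that failed:** the detector did not find the cream jar in the last top view, because the arm hid it. The scene view from the same moment shows it where it started.

**A disagreement between cameras:** the wrist camera put things about 3 to 8 mm farther toward +y than the top camera. The grasps and placements allowed for that.

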